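# Fit a jar's double lid, then lift off the outer lid alone

## Task

Swing the plywood box's hinged lid open until it rests on its stop, take out the nested pair of clay lids together by the inner lid's knob that sticks up through the outer lid, and lower it onto the jar until fully seated before letting go. Then take the outer lid by its collar and lift it off alone, leaving the inner lid seated and undisturbed on the jar, and finish while still holding the outer lid level in the air, its lower edge higher than the top of the inner lid's knob. Leave the box open and do not disturb the bowl, the glaze pot or the brush.

Things in the scene. Friction and masses are not known exactly. Their poses are not given: they have to be found in the camera images.
- keeper: Plywood storage box fixed to the table, 180 x 190 mm outside, 96 mm high without its lid, walls and floor 6 mm; the lids stand inside on its floor. Origin: centre of its underside. Its x axis points from the pull-bar side to the hinge side, z up.
- keeper_lid (a joint): Hinged lid of the box, an 8 mm plywood board: 0 = shut, grows as it opens, 1.75 rad = on its stop, leaning a little past upright. It may start ajar (up to 0.25). The hinge is stiff: the lid stays where it is left and must be pushed all the way to its stop; about 4 N at the bar moves it.
- lid_hinge (a point): Middle of the hinge line, on the top edge of the box wall on the hinge side (90 mm along the box's x from its centre, 96 mm up). The hinge line runs along the box's y.
- lid_bar (a point): Middle of the lid's steel pull bar: a round bar 10 mm thick and 110 mm long, parallel to the hinge line, 220 mm from it, in the plane of the lid board (4 mm above the hinge line when shut). It stands 40 mm off the lid's front edge on two end brackets, with free space all round between them.
- inner_lid: Inner clay lid, 280 g: tapered plug below (80 mm wide at the bottom, 90 mm from 10 mm up, 14 mm deep), flange 124 mm wide (14 to 20 mm above the origin), upright knob 22 mm thick, top 74 mm above the origin. Origin: centre of the plug's underside, z up. The outer lid lies on its flange; the knob sticks out 24 mm above the outer lid's collar. Lifting by the knob carries both.
- outer_lid: Outer clay lid, 300 g: disc 140 mm wide, skirt (4 mm wall) below, upright round collar on top (50 mm outside, 38 mm inside, open through, the knob stands in it). Origin: centre of the skirt's lower edge, z up; above it: disc underside 14 mm, disc top 20 mm, collar top 44 mm. Nested, its origin is 6 mm above the inner lid's; it lies loose with 4 mm play.
- jar: Heavy clay jar (1.6 kg) loose on the table, 90 mm high, 120 mm wide at the rim, mouth 100 mm. Origin: centre of its underside, z up. With the pair seated, the plug is in the mouth and the flange on the rim: the inner lid's origin is 76 mm above the jar's, and the outer lid's skirt hangs 8 mm down around the rim with 6 mm play.
- bowl: Small clay bowl, 90 mm wide and 45 mm high, a bystander. Origin: centre of its underside.
- glaze_pot: Closed plastic glaze pot, 66 mm wide and 85 mm high, a bystander. Origin: centre of its underside.
- glaze_brush: Brush lying on the table, a bystander. Origin: under its middle.
Not all that is in view belongs to the job. Leave any purple or red look-alike of the jar alone.

How it is judged:
By the outcome, as a careful person would: the job done as asked, in the order asked, and still so for the second after the job is handed in, while the arm keeps its last pose, push and grip.
It also fails if it takes over 69 s, if anything falls off the work surface, if the arm or the gripper's body presses on something with over 40 N, if the wrist force passes 120 N, or if a joint passes its speed limit or range.

## Robot

A 6-joint arm with a two-finger parallel gripper is mounted at the origin on the work surface. World frame = base frame: x ahead of the robot, y to its left, z up, the work surface at z = 0. Lengths are in mm, angles in degrees, forces in N, time in s.
With the tool pointing down it reaches from about 425 to 1125 mm from the base axis. Payload 14.9 kg.
Tool frame: the origin (TCP) lies at the very end of the fingers, on their centre line; the grasp point (between the pads) lies 19 mm behind it; z points along the fingers, x is the direction in which the jaws open and shut, and the axes are right-handed (so a half turn about z gives the same grasp; the last joint's range is limited). The gripper opens to 91 mm and grips with 3 to 60 N. Pads are 32 mm wide; open, the fingers measure 118 mm over their backs; the gripper's body (76 mm by 178 mm) begins 60 mm behind the grasp point.
Start: joints at [-1.908, 21.709, 99.362, -0, 58.929, -1.908], TCP at [700.013, -0.006, 213.932] pointing down, gripper open.
Joint ranges: [-158.91, 158.91], [-42.39, 125.64], [0.06, 152.35], [-60.88, 240.88], [17.5, 164.5], [-176.32, 176.32]. Speed limits (degrees/s): [108.29, 108.29, 136.94, 180, 180, 180].

## Interface

Orientations are given as a 3x3 rotation matrix whose columns are the frame's x, y, z axes.
In Python, from station import env gives the robot as it stands. The module is installed in compiled form; this text tells all that it offers.
- The arm moves only by the tool jog_arm, never from a script. Its argument "series" is a list of rows, each an object with "travel": the shift along the tool's x, y, z in mm, a list of three; "angular": the turn, a rotation vector about the tool's x, y, z in rad, a list of three; "gripper": the closure in counts, from 0 (fully open) to 255 (shut). A call has 1 to 5 rows; each row shifts and turns the pose as measured when the row begins, along the tool's axes as they then stand; what a row does not reach is not made up. A row lasts 1/8 s, in which the tool goes at most 62.5 mm and 10.7 degrees, less where a joint would pass 70% of its speed; a pose out of reach is approached as far as the arm can. A call is refused whole if a number of a shift passes 62.5 or a number of a turn 0.188, either way. A call with a gripper value outside its range is refused whole. The fingers move at their own pace and stop on an object; "grip_force" is the grip in N (left out, the last holds). Time passes only in rows, so rows that do not move let the fingers close. It gives the time, the measured TCP pose, the force and the opening at its end, in the units of the state.
- env.get_obs(): the state, without advancing time (a new reading comes with each control period).
- env.grab_frame(name): name is "scene" or "side" or "wrist"; returns the picture (420x560x3 uint8, red, green, blue); there is no depth.
- env.calibration(name): a dict with "vertical_fov" (degrees; the focal length in pixels is half the picture's height over the tangent of half this angle, whatever the lens; pixels are square), "cx", "cy" (the principal point, pixels), "T" (4x4, takes a point from camera to world coordinates). Camera axes: x right, y up, looking along -z (the intrinsics and any distortion apply to the point x, -y, -z); pixel columns grow to the right and rows downward; lengths in mm; the calibration is good to about 2 mm. A picture is of the moment at which its call begins: read the wrist's pose just before it. calibration takes no time and is no camera call; for the wrist camera it gives the pose at the moment of the call.
- env.hand_in(): hands the job in, once; it reports no verdict.
Trained networks look in the newest picture that a camera, given by its name, has taken for a name from the list of things; names that differ only in an ending like _2 or _b are one class to them, and where a whole thing is asked for, a point or a joint stands for the part that bears it (a point fixed in the world has none). Each returns a list of dicts, best first, with "score" (0 to 1); they miss things now and then, are a little off and sometimes report something else, mostly with a low value. They report only what shows in the picture. A call takes as long as a camera call. They do not tell look-alikes from the thing itself.
- env.search_frame(camera, thing): "rect" ([left, top, right, bottom] in pixels, round what is visible of it).
The state is a dict: "t": time; "q": joint angles; "qd": joint speeds; "joint_torque": joint torques, N m; "tool_pos": TCP position; "tcp_rot": TCP orientation; "wrist_force": force on the tool from outside, world axes, zero at the start; "moment": the same for the moment, N m; "opening": finger opening in mm.
Only numpy, scipy, OpenCV 4.12 (cv2) and the standard library are available. Lean on these libraries where they do the work, as an engineer would, in place of code of your own. Each camera call takes 0.05 s, during which the arm holds its last target.

## Working session

There is one attempt and no reset: what is moved stays moved. The work goes in short steps, Python scripts to look and compute and a tool call to move; the robot and the scene stay as the last step left them, time stands still between calls to the robot, and variables do not carry over. Pictures are saved under pics/ and viewed, and the job is handed in when it is done.

Besides the shell and the picture viewer there is one more tool, called after ">>>" in YAML: its name, and indented under it one key for each argument. jog_arm: Moves the arm, as the interface text tells. Its arguments: {"type":"object","properties":{"series":{"type":"array","items":{"type":"object","properties":{"travel":{"type":"array","items":{"type":"number"}},"angular":{"type":"array","items":{"type":"number"}},"gripper":{"type":"number"}}}},"grip_force":{"type":"number"}},"required":["series"]}

```bash
mkdir -p pics; ls; python3 - <<'E'
from station import env
import cv2
o=env.get_obs();print(o['t'],o['tool_pos'],o['opening'])
for c in ['scene','side','wrist']:
    im=env.grab_frame(c);cv2.imwrite(f'pics/{c}0.png',im[:,:,::-1])
    k=env.calibration(c);print(c,k['vertical_fov'],k['cx'],k['cy'],k['T'],[x for x in k if x not in('T',)])
    for n in ['keeper','keeper_lid','lid_bar','jar','inner_lid','outer_lid','bowl','glaze_pot','glaze_brush']:
        r=env.search_frame(c,n);print(n,[(round(d['score'],2),[round(v) for v in d['rect']]) for d in r[:3]])
E
```

```text
pics
0.0 [6.99618223e+02 5.63470450e-04 2.13287351e+02] 91.06355738617297
scene 54.96924826810468 273.5057416114536 199.88416900096675 [[ 8.88214938e-01 -2.38009761e-01  3.92970200e-01  9.60582977e+02]
 [ 4.59240469e-01  4.84403896e-01 -7.44614704e-01 -9.00272308e+02]
 [-1.31307284e-02  8.41845722e-01  5.39558490e-01  6.62607514e+02]
 [ 0.00000000e+00  0.00000000e+00  0.00000000e+00  1.00000000e+00]] ['vertical_fov', 'cx', 'cy']
keeper [(0.78, [272, 133, 351, 196])]
keeper_lid [(0.96, [270, 134, 351, 158]), (0.59, [152, 316, 253, 347])]
lid_bar [(0.89, [268, 132, 352, 163])]
jar [(0.79, [183, 208, 234, 265]), (0.73, [231, 240, 285, 308]), (0.65, [190, 174, 232, 212])]
inner_lid [(0.67, [318, 204, 354, 231])]
outer_lid [(0.64, [300, 160, 322, 167]), (0.47, [324, 236, 354, 277])]
bowl [(0.76, [319, 203, 354, 230])]
glaze_pot [(0.58, [324, 239, 353, 276])]
glaze_brush [(0.97, [151, 317, 254, 350])]
side 42.578642868915054 274.92914217323823 207.08427996756234 [[ 7.50259585e-01  4.88084412e-01 -4.45964306e-01 -1.48567801e+01]
 [-6.61075298e-01  5.63496092e-01 -4.95430727e-01 -7.42896562e
[... 467 characters left out ...]
 [(0.94, [374, 293, 424, 366]), (0.64, [260, 248, 315, 312])]
wrist 64.6325648027677 281.2079889579289 213.57178596682553 [[ 9.99999233e-01  1.21243186e-03  2.52291040e-04  6.99889915e+02]
 [-1.23466825e-03  9.60265743e-01  2.79084538e-01  7.90812023e+01]
 [ 9.61045412e-05 -2.79084635e-01  9.60266503e-01  3.84260705e+02]
 [ 0.00000000e+00  0.00000000e+00  0.00000000e+00  1.00000000e+00]] ['vertical_fov', 'cx', 'cy']
keeper [(0.89, [1, 0, 200, 137])]
keeper_lid [(0.64, [2, 0, 143, 140])]
lid_bar [(0.72, [1, 1, 148, 136])]
jar []
inner_lid [(0.73, [131, 0, 151, 52])]
outer_lid [(0.5, [132, 1, 150, 52])]
bowl [(0.98, [231, 177, 314, 258])]
glaze_pot [(0.68, [296, 328, 354, 357])]
glaze_brush []
```

View pics/scene0.png

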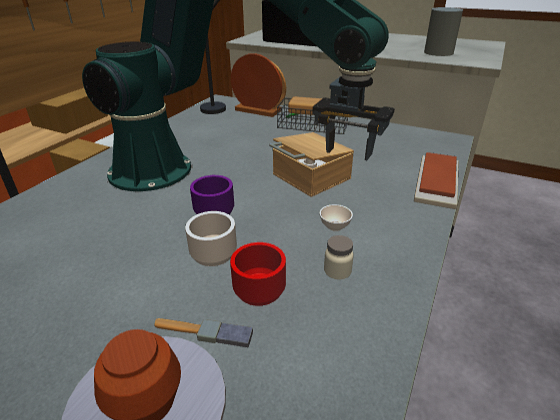

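View pics/side0.png

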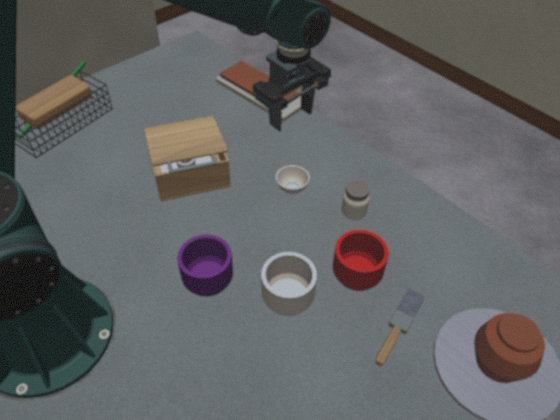

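View pics/wrist0.png

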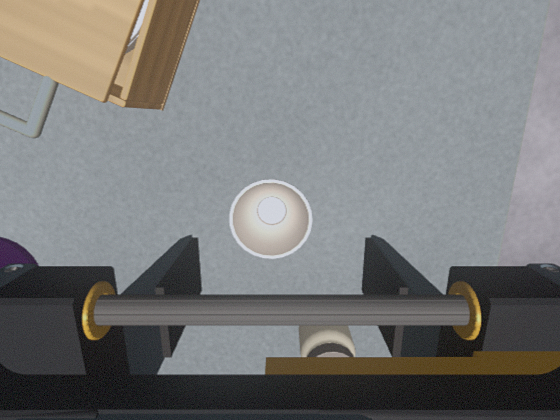

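```bash
python3 - <<'E'
import cv2
a=cv2.imread('pics/scene0.png')[120:320,170:370];b=cv2.imread('pics/side0.png')[100:320,130:400]
cv2.imwrite('pics/c1.png',cv2.resize(a,None,fx=3,fy=3,interpolation=3)[:600]);cv2.imwrite('pics/c2.png',cv2.resize(b,(736,600),interpolation=3))
E
```

```text
(no output)
```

View pics/c1.png

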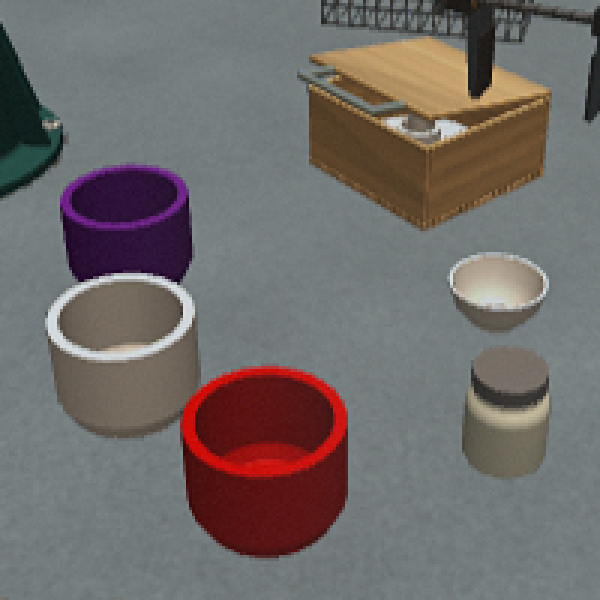

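View pics/c2.png

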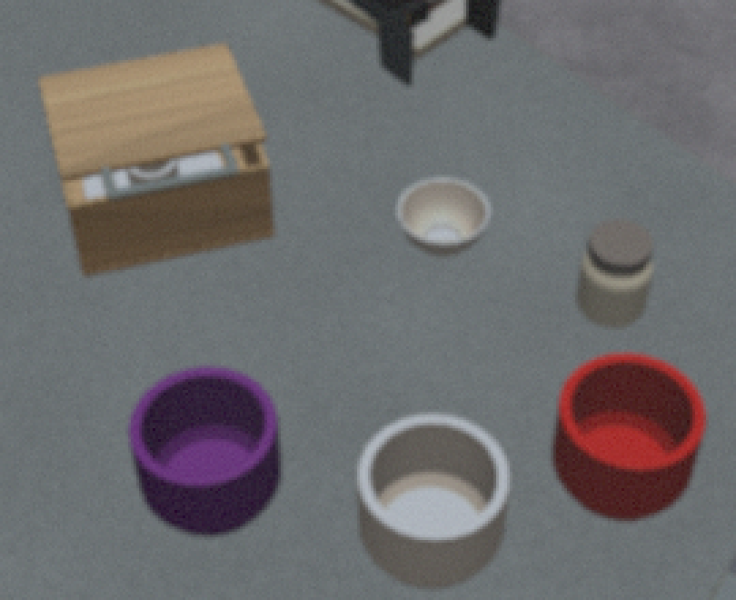

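```bash
cat > h.py <<'E'
import numpy as np
from station import env
def ray(c,u,v,k=None):
    k=k or env.calibration(c);f=210/np.tan(np.radians(k['vertical_fov']/2));T=k['T']
    d=T[:3,:3]@np.array([(u-k['cx'])/f,-(v-k['cy'])/f,-1]);return T[:3,3],d
def onz(c,u,v,z,k=None):
    o,d=ray(c,u,v,k);return (o+d*(z-o[2])/d[2])
def proj(c,P,k=None):
    k=k or env.calibration(c);f=210/np.tan(np.radians(k['vertical_fov']/2));T=np.array(k['T'])
    p=(np.asarray(P)-T[:3,3])@T[:3,:3];return np.stack([k['cx']+f*p[...,0]/-p[...,2],k['cy']+f*p[...,1]/p[...,2]],-1)
E
python3 - <<'E'
from h import *
np.set_printoptions(precision=1,suppress=True)
for n,c,u,v,z in [('near','scene',311.7,196.3,0),('left','scene',273.7,174,0),('right','scene',352,180,0),
 ('bl','side',161.5,200.1,0),('br','side',229.8,186.9,0),
 ('near top','scene',312,170,96),('right top','scene',352.7,152,96),('jar rim scene','scene',211.2,230,90),('jar rim side','side',288.9,276,90),('jar bot','scene',211,0,0)]:
    print(n,onz(c,u,v,z))
E
```

```text
near [574.1  84.2   0. ]
left [404.1 158.5   0. ]
right [653.6 235.    0. ]
bl [401.3 164.6   0. ]
br [566.4  85.3   0. ]
near top [574.7  75.8  96. ]
right top [644.2 242.7  96. ]
jar rim scene [ 471.9 -292.1   90. ]
jar rim side [ 448.3 -276.    90. ]
jar bot [-2599.6  4115.      0. ]
```

```bash
cat > box.py <<'E'
from h import *
def pts(p):
    x,y,a,t=p
    R=np.array([[np.cos(a),-np.sin(a),0],[np.sin(a),np.cos(a),0],[0,0,1]])
    W=lambda q:np.asarray(q,float)@R.T+[x,y,0]
    B=W([[-90,-95,0],[-90,95,0],[90,95,0],[90,-95,0],[-90,-95,96],[-90,95,96],[90,95,96],[90,-95,96]])
    def L(r,s,h): # r from hinge
        return [90-r*np.cos(t)+h*-np.sin(t)*-1, s, 96+r*np.sin(t)+h*np.cos(t)]
    Ld=W([L(0,-95,8),L(0,95,8),L(180,95,8),L(180,-95,8),L(220,-55,4),L(220,55,4)])
    return B,Ld
E
python3 - <<'E'
from box import *
from scipy.optimize import least_squares
np.set_printoptions(precision=1,suppress=True)
S=lambda u,v:(170+u/3,120+v/3); D=lambda u,v:(130+u/2.726,100+v/2.727)
# (cam, idx in stacked, pixel)
obs=[('scene',0,S(425,229)),('scene',1,S(311,162)),('scene',3,S(546,180)),('scene',4,S(428,148)),
('scene',5+0,S(309,84)),
('side',1,D(86,273)),('side',0,D(272,237)),
('scene',8,S(549,95)),('scene',10,S(310,56)),('scene',11,S(432,120)),
('side',9,D(40,78)),('side',8,D(226,45)),('side',10,D(60,178)),('side',11,D(266,137)),
('scene',13,S(302,76)),('scene',12,S(395,108)),('side',13,D(110,188)),('side',12,D(240,166))]
def f(p):
    P=np.vstack(pts(p));return np.concatenate([proj(c,P[i])-np.array(uv) for c,i,uv in obs])
s=least_squares(f,[524,205,1.13,.2],loss='soft_l1');print(s.x);r=s.fun.reshape(-1,2)
for o,e in zip(obs,r):print(o[0],o[1],e)
import cv2
B,L=pts(s.x);print(L[4:])
for c in['scene','side']:
    im=cv2.imread(f'pics/{c}0.png');im=cv2.resize(im,None,fx=4,fy=4,interpolation=3)
    for Q,col in((B[:4],(0,0,255)),(B[4:],(255,0,0)),(L[:4],(0,255,0)),(L[4:],(255,0,255))):
        cv2.polylines(im,[np.int32(proj(c,Q)*4+2)],True,col,1)
    x,y=(250,110) if c=='scene' else (130,100)
    cv2.imwrite(f'pics/o_{c}.png',im[y*4:y*4+480,x*4:x*4+520])
for n,c,u,v,z in [('jar rim scene','scene',210.8,224.7,90),('jar rim side','side',288.8,275.3,90)]:print(n,onz(c,u,v,z))
E
python3 -c "
import cv2,numpy as np
cv2.imwrite('pics/o1.png',cv2.resize(np.hstack([cv2.imread('pics/o_scene.png'),cv2.imread('pics/o_side.png')]),(800,370)))"
```

```text
[522.7 206.1   1.1   0.1]
scene 0 [-0.3 -0.3]
scene 1 [-0.7 -0.9]
scene 3 [-0.8 -2.4]
scene 4 [-0.1 -0.8]
scene 5 [-0.4 -0.7]
side 1 [-0.4  0.8]
side 0 [ 1.8 -1. ]
scene 8 [ 1.4 -2.7]
scene 10 [-0.2 -1. ]
scene 11 [-0.3 -1.9]
side 9 [-0.2 -1.4]
side 8 [ 0.7 -2. ]
side 10 [ 1.2 -0.9]
side 11 [ 1.2 -0.9]
scene 13 [ 0.4 -0.7]
scene 12 [-7.4  0.9]
side 13 [1.9 2.7]
side 12 [-1.2  1.7]
[[520.8  67.5 130.8]
 [420.4 112.5 130.8]]
jar rim scene [ 458.9 -275.    90. ]
jar rim side [ 449.4 -274.5   90. ]
```

View pics/o1.png

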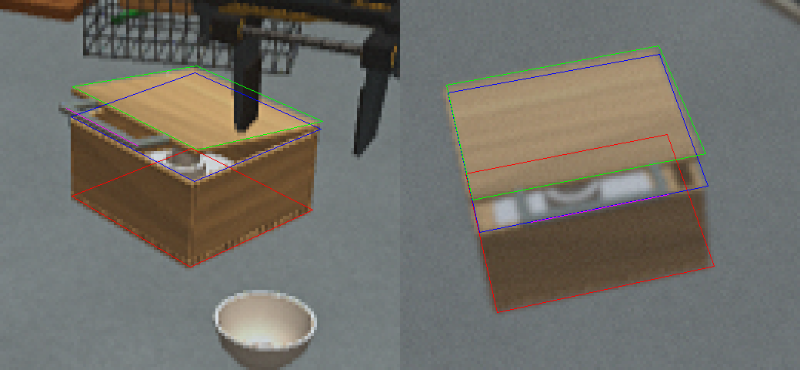

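```bash
cat >> h.py <<'E'
from scipy.spatial.transform import Rotation as Ro
np.set_printoptions(precision=2,suppress=True)
R0=np.diag([1.,-1,-1])
def Ryaw(deg,base):return Ro.from_euler('z',deg,degrees=True).as_matrix()@base
def plan(p1,R1,n=None,vmax=50,wmax=.17,obs=None):
    """rows in tool frame, straight line; p1 may be list of waypoints w/out rotation"""
    o=obs or env.get_obs();p=np.array(o['tool_pos']);R=np.array(o['tcp_rot'])
    rv=Ro.from_matrix(R.T@R1).as_rotvec();d=np.array(p1)-p
    m=max(1,int(np.ceil(max(np.linalg.norm(d)/vmax,np.linalg.norm(rv)/wmax))))if n is None else n
    print('rows',m,'rotvec total',rv)
    for i in range(m):
        Ri=R@Ro.from_rotvec(rv*i/m).as_matrix()
        print(np.round(Ri.T@d/m,1).tolist(),np.round(rv/m,3).tolist())
E
python3 - <<'E'
from box import *
o=env.get_obs();print(o['tcp_rot'],o['q'],o['wrist_force'])
B,L=pts([522.7,206.1,1.1,.12]);
plan([470,90,240],Ryaw(65,np.array(o['tcp_rot'])))
E
```

```text
[[ 1. -0.  0.]
 [-0. -1. -0.]
 [ 0.  0. -1.]] [-1.91 21.71 99.36 -0.   58.93 -1.91] [-0.2   0.27  0.22]
rows 7 rotvec total [ 0.    0.   -1.13]
[-32.9, -12.9, -3.7] [0.0, 0.0, -0.162]
[-30.4, -18.0, -3.7] [0.0, 0.0, -0.162]
[-27.1, -22.7, -3.7] [0.0, 0.0, -0.162]
[-23.0, -26.7, -3.7] [0.0, 0.0, -0.162]
[-18.4, -30.1, -3.7] [0.0, 0.0, -0.162]
[-13.3, -32.7, -3.7] [0.0, 0.0, -0.162]
[-7.9, -34.4, -3.7] [0.0, 0.0, -0.162]
```

>>> jog_arm:
  series:
    - {"travel":[-33,-13,-4],"angular":[0,0,-0.162],"gripper":165}
    - {"travel":[-30,-18,-4],"angular":[0,0,-0.162],"gripper":165}
    - {"travel":[-27,-23,-4],"angular":[0,0,-0.162],"gripper":165}
    - {"travel":[-23,-27,-4],"angular":[0,0,-0.162],"gripper":165}
    - {"travel":[-18,-30,-4],"angular":[0,0,-0.162],"gripper":165}
  grip_force: 20

```text
t: 2.12
tool_pos: [532.3, 64.9, 233.9]
tcp_rot: [[0.672, 0.74, 0.0], [0.74, -0.672, 0.0], [0.0, 0.0, -1.0]]
wrist_force: [0.5, 0.1, -0.2]
opening: 43.7
```

>>> jog_arm:
  series:
    - {"travel":[-13,-33,-4],"angular":[0,0,-0.162],"gripper":165}
    - {"travel":[-8,-34,-4],"angular":[0,0,-0.162],"gripper":165}
    - {"travel":[0,0,0],"angular":[0,0,0],"gripper":165}
    - {"travel":[0,0,0],"angular":[0,0,0],"gripper":165}

```text
t: 2.62
tool_pos: [463.1, 90.2, 242.8]
tcp_rot: [[0.391, 0.921, 0.002], [0.921, -0.391, 0.0], [0.001, 0.002, -1.0]]
wrist_force: [-0.6, -0.7, -0.2]
opening: 32.2
```

```bash
python3 - <<'E'
from box import *
import cv2
o=env.get_obs();print(o['t'],o['tool_pos'],o['tcp_rot'],o['opening'],o['wrist_force'],o['q'])
k=env.calibration('wrist');im=env.grab_frame('wrist')[:,:,::-1].copy();cv2.imwrite('pics/w1.png',im)
B,L=pts([522.7,206.1,1.13,.12]);print(L[4:])
for n in['lid_bar','keeper_lid']:print(env.search_frame('wrist',n)[:2])
for Q,col in((B[4:],(255,0,0)),(L[:4],(0,255,0)),(L[4:],(255,0,255))): cv2.polylines(im,[np.int32(proj('wrist',Q,k))],True,col,1)
cv2.imwrite('pics/w1o.png',im)
E
```

```text
2.625 [463.15  90.22 242.85] [[ 0.39  0.92  0.  ]
 [ 0.92 -0.39  0.  ]
 [ 0.    0.   -1.  ]] 32.216109481727194 [-0.59 -0.68 -0.23] [  8.19  -1.89 124.11   0.    57.65 -58.82]
[[517.86  66.92 126.31]
 [418.37 113.86 126.31]]
[{'rect': [281.0, 104.3, 534.8, 294.4], 'score': 0.78}]
[{'rect': [279.0, 103.5, 529.4, 295.4], 'score': 0.67}]
```

View pics/w1o.png

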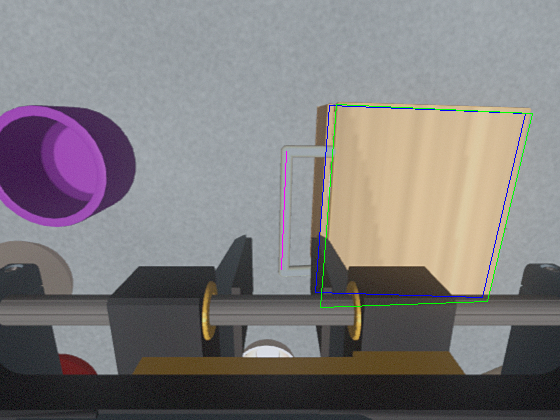

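```bash
python3 - <<'E'
import cv2
a=cv2.imread('pics/w1.png')[90:310,260:540]
cv2.imwrite('pics/c3.png',cv2.resize(a,None,fx=2.7,fy=2.7,interpolation=3))
E
```

```text
(no output)
```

View pics/c3.png

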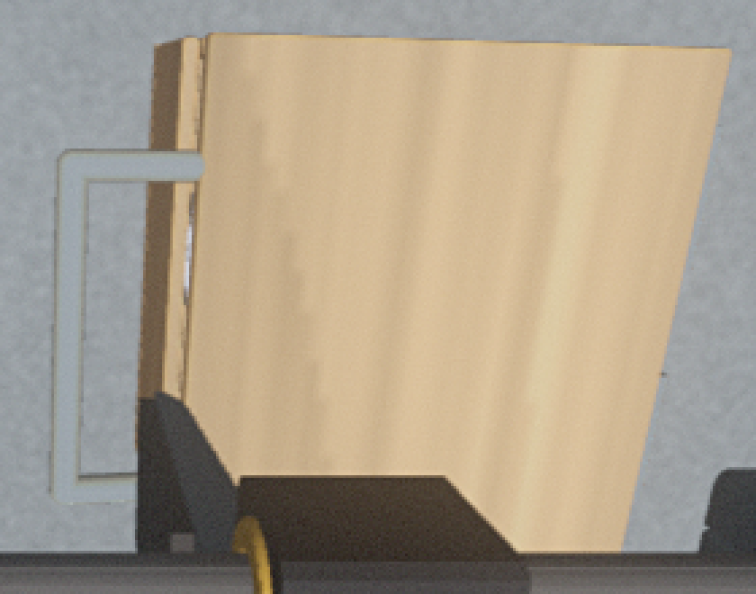

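```bash
python3 - <<'E'
from box import *
from scipy.optimize import least_squares
k=env.calibration('wrist')
C=lambda u,v:(260+u/2.7,90+v/2.7)
S=lambda u,v:(170+u/3,120+v/3); D=lambda u,v:(130+u/2.726,100+v/2.727)
P0=np.vstack(pts([522.7,206.1,1.13,.12]));print(proj('wrist',P0,k))
obs=[('wrist',13,C(72,165)),('wrist',12,C(64,488)),('wrist',10,C(208,33)),('wrist',9,C(731,48)),('wrist',5,C(183,38)),
('scene',0,S(425,229)),('scene',1,S(311,162)),('scene',4,S(428,148)),('scene',5,S(309,84)),('side',1,D(86,273)),('scene',10,S(310,56)),('side',10,D(60,178)),('side',11,D(266,137)),('side',9,D(40,78))]
def f(p):
    P=np.vstack(pts(p));return np.concatenate([(1. if c=='wrist' else .7)*(proj(c,P[i],k if c=='wrist' else None)-np.array(uv)) for c,i,uv in obs])
s=least_squares(f,[524,205,1.13,.2],loss='soft_l1');print(s.x);
print(s.fun.reshape(-1,2));B,L=pts(s.x);print(L[4:],L[4:].mean(0))
E
```

```text
[[308.23 256.02]
 [318.03 108.02]
 [468.75 114.1 ]
 [441.12 260.66]
 [315.38 292.28]
 [329.44 105.43]
 [525.83 113.37]
 [482.53 297.89]
 [487.84 301.88]
 [533.21 113.33]
 [337.21 104.39]
 [320.67 307.6 ]
 [281.38 269.46]
 [286.34 151.79]]
[520.25 207.64   1.15   0.14]
[[-0.46  0.54]
 [-0.26 -0.09]
 [-0.35  0.46]
 [ 2.24  0.09]
 [ 0.17 -0.03]
 [-0.61 -0.51]
 [-0.77 -0.86]
 [-0.48 -0.86]
 [-0.59 -0.7 ]
 [-1.05  0.61]
 [-0.47 -0.7 ]
 [ 0.02 -0.33]
 [ 0.05 -0.3 ]
 [-0.86 -0.92]]
[[518.26  68.84 129.63]
 [417.9  113.87 129.63]] [468.08  91.36 129.63]
```

>>> jog_arm:
  series:
    - {"travel":[3,4,45],"angular":[0,0,0.018],"gripper":165}
    - {"travel":[0,0,45],"gripper":165}
    - {"travel":[0,0,30],"gripper":165}
    - {"travel":[0,0,9],"gripper":165}
    - {"travel":[0,0,0],"gripper":165}

```text
invalid input
```

```bash
python3 - <<'E'
from h import *
import cv2
o=env.get_obs();print(o['t'],o['tool_pos'],o['tcp_rot'],o['opening'],o['wrist_force'],o['q'])
im=env.grab_frame('wrist')[:,:,::-1];cv2.imwrite('pics/w2.png',im)
im=env.grab_frame('side')[:,:,::-1];cv2.imwrite('pics/s2.png',cv2.resize(im[80:240,100:300],None,fx=3,fy=3,interpolation=3))
E
```

```text
2.775 [463.24  90.   242.51] [[ 0.39  0.92  0.  ]
 [ 0.92 -0.39  0.  ]
 [ 0.    0.   -1.  ]] 32.268571911134046 [ 0.18 -0.09  0.02] [  8.16  -1.84 124.1    0.01  57.65 -58.85]
```

View pics/w2.png

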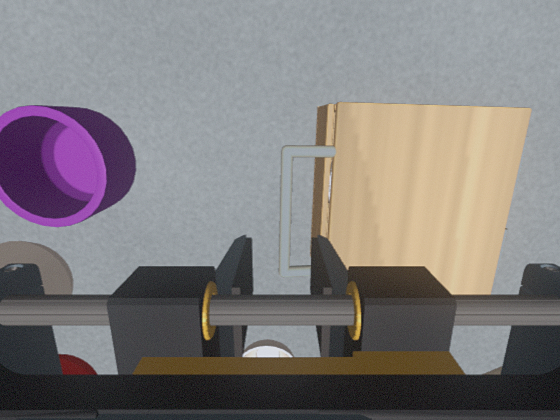

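View pics/s2.png

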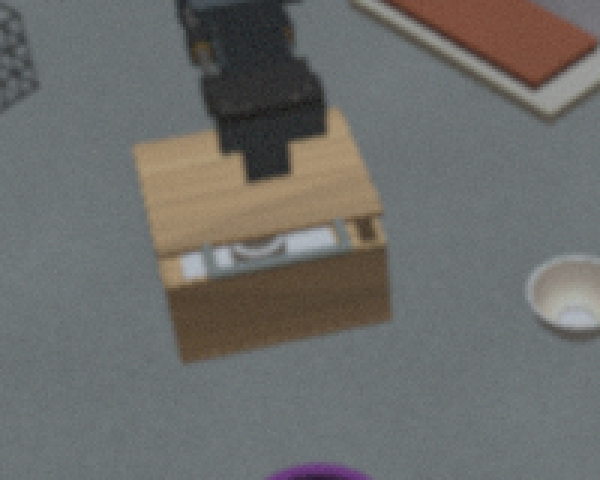

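All three keys are needed in each row.

>>> jog_arm:
  series:
    - {"travel":[3,4,45],"angular":[0,0,0.018],"gripper":165}
    - {"travel":[0,0,45],"angular":[0,0,0],"gripper":165}
    - {"travel":[0,0,30],"angular":[0,0,0],"gripper":165}
    - {"travel":[0,0,9],"angular":[0,0,0],"gripper":165}
    - {"travel":[0,0,0],"angular":[0,0,0],"gripper":165}

```text
t: 3.5
tool_pos: [471.1, 90.8, 110.7]
tcp_rot: [[0.41, 0.912, 0.003], [0.912, -0.41, 0.001], [0.002, 0.003, -1.0]]
wrist_force: [0.3, 0.3, 0.7]
opening: 32.1
```

```bash
python3 - <<'E'
from h import *
import cv2
o=env.get_obs();print(o['t'],o['tool_pos'],o['tcp_rot'],o['opening'],o['wrist_force'],o['q'])
im=env.grab_frame('wrist')[:,:,::-1];cv2.imwrite('pics/w3.png',im)
im=env.grab_frame('side')[:,:,::-1];cv2.imwrite('pics/s3.png',cv2.resize(im[80:240,100:300],None,fx=3,fy=3,interpolation=3))
E
```

```text
3.5 [471.07  90.77 110.7 ] [[ 0.41  0.91  0.  ]
 [ 0.91 -0.41  0.  ]
 [ 0.    0.   -1.  ]] 32.05453071252501 [0.26 0.27 0.72] [  8.12  11.3  127.06   0.01  41.46 -57.65]
```

View pics/w3.png

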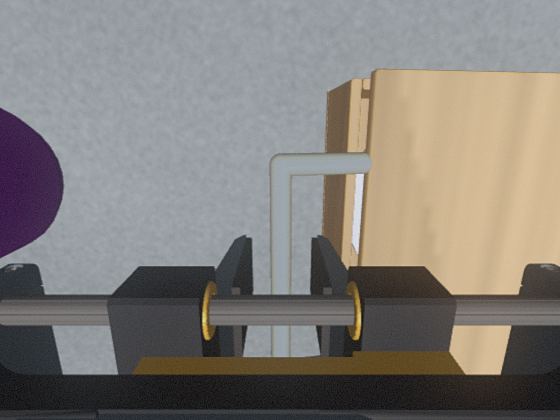

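View pics/s3.png

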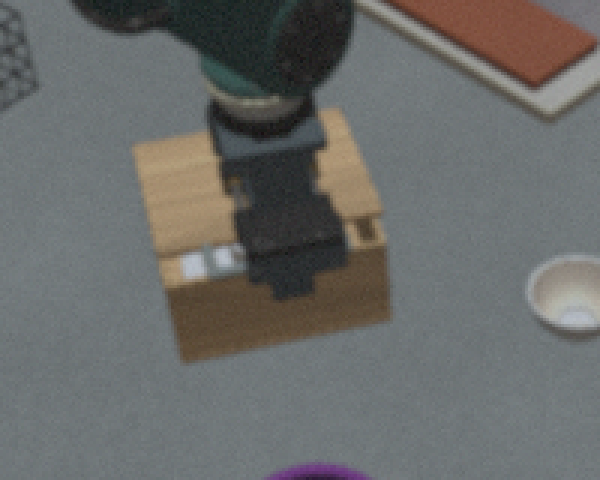

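>>> jog_arm:
  series:
    - {"travel":[0,0,0],"angular":[0,0,0],"gripper":255}
    - {"travel":[0,0,0],"angular":[0,0,0],"gripper":255}
    - {"travel":[0,0,0],"angular":[0,0,0],"gripper":255}
  grip_force: 20

```text
t: 3.98
tool_pos: [472.2, 89.9, 113.6]
tcp_rot: [[0.409, 0.913, 0.007], [0.913, -0.409, -0.001], [0.002, 0.007, -1.0]]
wrist_force: [-2.8, -14.5, -1.5]
opening: 9.4
```

```bash
python3 - <<'E'
from h import *
o=env.get_obs();print(o['tool_pos'],o['opening'],o['wrist_force'])
p=np.array(o['tool_pos']);R=np.array(o['tcp_rot'])
# hinge at r=220 from bar
a=1.15;ux=np.array([np.cos(a),np.sin(a),0]);
H=np.array([520.25,207.64,96])+90*ux
bar=p+[0,0,19]
rel=bar-H;print('along',rel@ux,'h',rel[2],'lat',rel@np.array([-ux[1],ux[0],0]))
# bar circle radius sqrt(220^2+4^2) ; phase
r=np.hypot(220,4);ph0=np.arctan2(rel[2],-(rel@ux));print('lid angle est',ph0-np.arctan2(4,220))
th=ph0-np.arctan2(4,220)
for t in np.linspace(th,1.75,14):
    q=t+np.arctan2(4,220);print(round(t,2),'x',-r*np.cos(q),'z',r*np.sin(q))
E
```

```text
[472.23  89.93 113.64] 9.434407043199855 [ -2.8  -14.47  -1.53]
along -217.05883259153225 h 36.638419008577046 lat -4.252621714872945
lid angle est 0.14903883640653146
0.15 x -216.9671854772885 z 36.622949445175735
0.27 x -210.82523103036786 z 62.997793302559586
0.4 x -201.4899118561494 z 88.41841109294572
0.52 x -189.1026298106791 z 112.4997573272283
0.64 x -173.85101475855035 z 134.87707243049988
0.76 x -155.96608254783672 z 155.2114077466002
0.89 x -135.71873581857173 z 173.19475958529674
1.01 x -113.41566064694568 z 188.554734546807
1.13 x -89.39468117865135 z 201.0586754581042
1.26 x -64.01964261463709 z 210.517185425547
1.38 x -37.674900056557966 z 216.78699662509365
1.5 x -10.759496689252682 z 219.7731403766028
1.63 x 16.318880516824294 z 219.4303856321581
1.75 x 43.150076030384035 z 215.76392408966814
```

>>> jog_arm:
  series:
    - {"travel":[6,0,-26],"angular":[0,0,0],"gripper":255}
    - {"travel":[9,0,-25],"angular":[0,0,0],"gripper":255}
    - {"travel":[12,0,-24],"angular":[0,0,0],"gripper":255}

```text
t: 4.35
tool_pos: [483.5, 115.4, 190.0]
tcp_rot: [[0.411, 0.912, 0.009], [0.912, -0.411, 0.001], [0.005, 0.008, -1.0]]
wrist_force: [13.0, 18.3, -18.6]
opening: 9.3
```

```bash
cat > arc.py <<'E'
from h import *
o=env.get_obs();print(o['t'],o['tool_pos'],o['opening'],o['wrist_force'],o['tcp_rot'][2])
p=np.array(o['tool_pos']);R=np.array(o['tcp_rot'])
a=1.15;ux=np.array([np.cos(a),np.sin(a),0]);H=np.array([520.25,207.64,96])+90*ux
rel=p-R[:,2]*19-H;print('x',rel@ux,'h',rel[2],'lat',rel@np.array([-ux[1],ux[0],0]),'r',np.hypot(rel@ux,rel[2]))
th=np.arctan2(rel[2],-(rel@ux))-.018;print('lid',th)
x=rel@ux;h=rel[2]
for i in range(6):
    th+=.123;
    if th>1.80:break
    q=th+.018;X=-220*np.cos(q);Z=220*np.sin(q);print(round(th,2),[round(X-x,1),0,round(-(Z-h),1)]);x,h=X,Z
E
python3 arc.py
```

```text
4.35 [483.47 115.35 190.02] 9.254932515178744 [ 13.    18.27 -18.63] [ 0.    0.01 -1.  ]
x -189.3448949939178 h 113.01745869670413 lat -3.9708954317205034 r 220.5094901144143
lid 0.5201272002238781
0.64 [np.float64(15.7), 0, np.float64(-22.1)]
0.77 [np.float64(17.9), 0, np.float64(-20.3)]
0.89 [np.float64(20.2), 0, np.float64(-17.9)]
1.01 [np.float64(22.3), 0, np.float64(-15.3)]
1.14 [np.float64(24.0), 0, np.float64(-12.5)]
1.26 [np.float64(25.3), 0, np.float64(-9.4)]
```

>>> jog_arm:
  series:
    - {"travel":[17,0,-20],"angular":[0,0,0],"gripper":255}
    - {"travel":[18,0,-19],"angular":[0,0,0],"gripper":255}

```text
t: 4.6
tool_pos: [496.4, 144.2, 231.9]
tcp_rot: [[0.409, 0.913, 0.007], [0.913, -0.409, -0.008], [-0.004, 0.009, -1.0]]
wrist_force: [3.2, -4.5, -3.7]
opening: 9.3
```

```bash
python3 arc.py
```

```text
4.6 [496.43 144.21 231.86] 9.340813162749368 [ 3.17 -4.51 -3.65] [-0.    0.01 -1.  ]
x -157.53936743215277 h 154.8610268412304 lat -3.9906125087970676 r 220.90855557275984
lid 0.7588249508779507
0.88 [np.float64(20.8), 0, np.float64(-17.4)]
1.0 [np.float64(22.2), 0, np.float64(-15.5)]
1.13 [np.float64(23.9), 0, np.float64(-12.6)]
1.25 [np.float64(25.3), 0, np.float64(-9.6)]
1.37 [np.float64(26.3), 0, np.float64(-6.4)]
1.5 [np.float64(26.9), 0, np.float64(-3.2)]
```

>>> jog_arm:
  series:
    - {"travel":[20,0,-18],"angular":[0,0,0],"gripper":255}
    - {"travel":[22,0,-15],"angular":[0,0,0],"gripper":255}
    - {"travel":[24,0,-12],"angular":[0,0,0],"gripper":255}

```text
t: 4.97
tool_pos: [523.8, 204.7, 279.8]
tcp_rot: [[0.409, 0.912, 0.009], [0.912, -0.409, -0.011], [-0.006, 0.012, -1.0]]
wrist_force: [4.3, -3.8, -4.3]
opening: 9.0
```

```bash
python3 arc.py
```

```text
4.975 [523.77 204.71 279.75] 9.03194151057126 [ 4.32 -3.84 -4.27] [-0.01  0.01 -1.  ]
x -91.12257647264776 h 202.75128120287042 lat -4.1758197919956075 r 222.2867651760198
lid 1.130416234541825
1.25 [np.float64(26.2), 0, np.float64(-7.5)]
1.38 [np.float64(26.3), 0, np.float64(-6.4)]
1.5 [np.float64(26.9), 0, np.float64(-3.1)]
1.62 [np.float64(27.0), 0, np.float64(0.2)]
1.75 [np.float64(26.8), 0, np.float64(3.5)]
```

>>> jog_arm:
  series:
    - {"travel":[25,0,-9],"angular":[0,0,0],"gripper":255}
    - {"travel":[26,0,-6],"angular":[0,0,0],"gripper":255}
    - {"travel":[27,0,-3],"angular":[0,0,0],"gripper":255}
    - {"travel":[27,0,0],"angular":[0,0,0],"gripper":255}

```text
t: 5.48
tool_pos: [567.7, 302.0, 300.0]
tcp_rot: [[0.409, 0.912, 0.011], [0.912, -0.409, -0.013], [-0.008, 0.015, -1.0]]
wrist_force: [3.3, -5.4, -6.7]
opening: 9.6
```

```bash
python3 arc.py
```

```text
5.475 [567.71 301.98 300.03] 9.631785863781914 [ 3.26 -5.42 -6.74] [-0.01  0.02 -1.  ]
x 15.6431126650915 h 223.02769051054804 lat -4.490885413349738 r 223.57561966440247
lid 1.6228214233448872
1.75 [np.float64(26.6), 0, np.float64(7.1)]
```

>>> jog_arm:
  series:
    - {"travel":[14,0,1],"angular":[0,0,0],"gripper":255}
    - {"travel":[8,0,2],"angular":[0,0,0],"gripper":255}
    - {"travel":[4,0,1],"angular":[0,0,0],"gripper":255}

```text
t: 5.85
tool_pos: [578.9, 326.7, 296.4]
tcp_rot: [[0.409, 0.913, 0.011], [0.913, -0.409, -0.014], [-0.008, 0.016, -1.0]]
wrist_force: [-1.0, -1.6, 3.6]
opening: 9.4
```

>>> jog_arm:
  series:
    - {"travel":[4,0,1],"angular":[0,0,0],"gripper":255}
    - {"travel":[0,0,0],"angular":[0,0,0],"gripper":255}

```text
t: 6.1
tool_pos: [578.8, 326.4, 296.5]
tcp_rot: [[0.409, 0.913, 0.006], [0.912, -0.409, -0.021], [-0.017, 0.014, -1.0]]
wrist_force: [0.9, 2.8, -2.6]
opening: 9.3
```

```bash
python3 arc.py
```

```text
6.1 [578.84 326.37 296.48] 9.335916516571862 [ 0.87  2.75 -2.56] [-0.02  0.01 -1.  ]
x 42.628092094652146 h 219.47800640409474 lat -4.701774239625472 r 223.57940318988688
lid 1.7446327814760028
```

>>> jog_arm:
  series:
    - {"travel":[6,0,1],"angular":[0,0,0],"gripper":255}
    - {"travel":[6,0,1],"angular":[0,0,0],"gripper":255}

```text
t: 6.35
tool_pos: [580.6, 330.2, 296.0]
tcp_rot: [[0.41, 0.912, -0.003], [0.912, -0.409, -0.035], [-0.033, 0.012, -0.999]]
wrist_force: [-22.3, -33.4, 27.9]
opening: 17.2
```

```bash
python3 arc.py; python3 - <<'E'
from h import *
import cv2
im=env.grab_frame('scene')[:,:,::-1];cv2.imwrite('pics/s4.png',cv2.resize(im[30:230,200:400],None,fx=3,fy=3,interpolation=3))
im=env.grab_frame('side')[:,:,::-1];cv2.imwrite('pics/s5.png',cv2.resize(im[40:240,100:300],None,fx=3,fy=3,interpolation=3))
E
```

```text
6.35 [580.59 330.24 295.96] 17.232707725850908 [-22.28 -33.38  27.92] [-0.03  0.01 -1.  ]
x 47.18857521333784 h 218.94742753385378 lat -4.774383450516664 r 223.9748594247957
lid 1.765073935127899
```

View pics/s4.png

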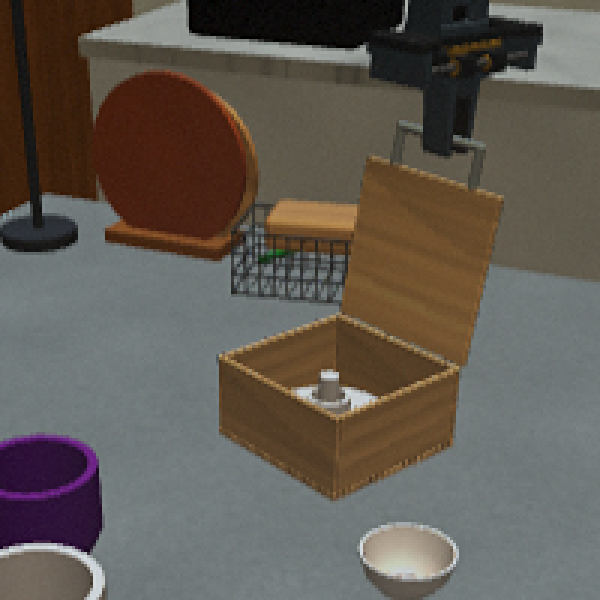

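View pics/s5.png

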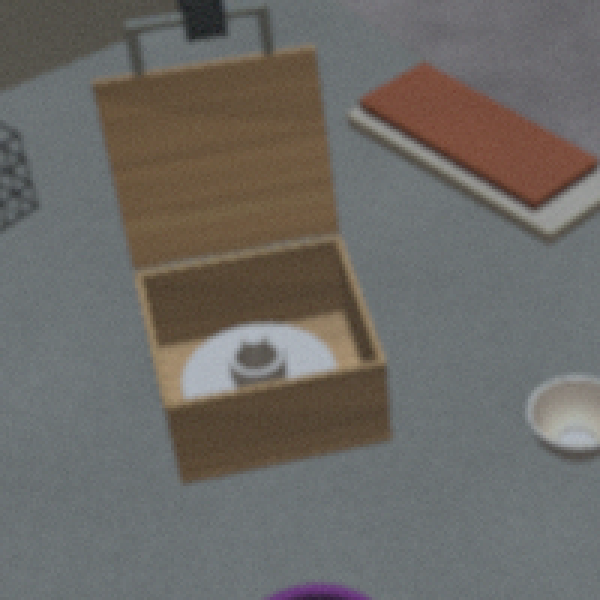

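>>> jog_arm:
  series:
    - {"travel":[-4,0,0],"angular":[0,0,0],"gripper":165}
    - {"travel":[0,0,0],"angular":[0,0,0],"gripper":165}
    - {"travel":[0,0,-30],"angular":[0,0,0],"gripper":165}
    - {"travel":[0,0,-40],"angular":[0,0,0],"gripper":165}

```text
t: 6.95
tool_pos: [577.8, 328.1, 364.4]
tcp_rot: [[0.41, 0.912, -0.008], [0.911, -0.41, -0.036], [-0.036, 0.008, -0.999]]
wrist_force: [0.3, -0.3, 0.1]
opening: 32.3
```

```bash
python3 - <<'E'
from h import *
o=env.get_obs();print(o['t'],o['tool_pos'],o['opening'],o['wrist_force'],o['q'])
print('knob',onz('scene',310,155,80),onz('side',185.7,155,80))
a=np.degrees(1.15);R=np.array([[1,0,0],[0,-1,0],[0,0,-1]])@np.eye(3)
# want tool -y toward -boxx => tool y = box x
y=np.array([np.cos(1.15),np.sin(1.15),0]);z=np.array([0,0,-1.]);x=np.cross(y,z);Rt=np.stack([x,y,z],1);print(Rt)
c=np.array([520.25,207.64,260])+y*30
plan(c,Rt,vmax=55,wmax=.175)
E
```

```text
6.95 [577.8  328.14 364.36] 32.30722226317357 [ 0.29 -0.26  0.11] [ 28.24  11.39  96.52  -1.68  73.46 -37.03]
knob [518.7  194.21  80.  ] [506.41 188.74  80.  ]
[[-0.91  0.41  0.  ]
 [ 0.41  0.91  0.  ]
 [ 0.    0.   -1.  ]]
rows 9 rotvec total [-0.02  0.03 -1.57]
[-11.1, -0.4, 12.0] [-0.002, 0.004, -0.175]
[-10.9, -2.4, 12.0] [-0.002, 0.004, -0.175]
[-10.3, -4.3, 11.9] [-0.002, 0.004, -0.175]
[-9.5, -6.0, 11.9] [-0.002, 0.004, -0.175]
[-8.3, -7.6, 11.8] [-0.002, 0.004, -0.175]
[-6.9, -9.0, 11.8] [-0.002, 0.004, -0.175]
[-5.3, -10.1, 11.7] [-0.002, 0.004, -0.175]
[-3.5, -10.9, 11.7] [-0.002, 0.004, -0.175]
[-1.6, -11.4, 11.6] [-0.002, 0.004, -0.175]
```

>>> jog_arm:
  series:
    - {"travel":[-11,0,0],"angular":[0,0.01,-0.175],"gripper":165}
    - {"travel":[-11,-2,0],"angular":[0,0.01,-0.175],"gripper":165}
    - {"travel":[-10,-4,0],"angular":[-0.01,0.01,-0.175],"gripper":165}
    - {"travel":[-10,-6,0],"angular":[-0.01,0,-0.175],"gripper":165}
    - {"travel":[-8,-8,0],"angular":[0,0,-0.175],"gripper":165}

```text
t: 7.58
tool_pos: [554.9, 279.2, 368.0]
tcp_rot: [[-0.461, 0.887, 0.024], [0.887, 0.462, 0.002], [-0.009, 0.022, -1.0]]
wrist_force: [-0.7, 0.0, 0.6]
opening: 32.1
```

>>> jog_arm:
  series:
    - {"travel":[-7,-9,0],"angular":[0,0,-0.175],"gripper":165}
    - {"travel":[-5,-10,10],"angular":[0,0,-0.175],"gripper":165}
    - {"travel":[-3,-11,30],"angular":[0,0,-0.175],"gripper":165}
    - {"travel":[-2,-11,30],"angular":[0,0,-0.175],"gripper":165}
    - {"travel":[0,0,0],"angular":[0,0,0],"gripper":165}

```text
t: 8.2
tool_pos: [537.8, 238.5, 296.1]
tcp_rot: [[-0.933, 0.36, 0.026], [0.36, 0.933, 0.006], [-0.022, 0.015, -1.0]]
wrist_force: [-0.6, 0.1, -0.7]
opening: 32.1
```

```bash
python3 - <<'E'
from h import *
import cv2
o=env.get_obs();print(o['t'],o['tool_pos'],o['tcp_rot'],o['opening'],o['wrist_force'],o['q'])
k=env.calibration('wrist');im=env.grab_frame('wrist')[:,:,::-1];cv2.imwrite('pics/w5.png',im)
print(k['T'])
for n in['inner_lid','outer_lid']:print(n,env.search_frame('wrist',n)[:2])
print(proj('wrist',[[512,192,80],[512,192,56]],k))
E
```

```text
8.2 [537.77 238.48 296.11] [[-0.93  0.36  0.03]
 [ 0.36  0.93  0.01]
 [-0.02  0.02 -1.  ]] 32.095002667415166 [-0.57  0.07 -0.66] [  21.75    5.81  110.12   -0.27   62.55 -137.04]
[[ -0.93  -0.34  -0.13 504.7 ]
 [  0.36  -0.89  -0.27 163.45]
 [ -0.02  -0.29   0.96 465.18]
 [  0.     0.     0.     1.  ]]
inner_lid [{'rect': [283.4, 131.1, 310.0, 156.6], 'score': 0.81}]
outer_lid [{'rect': [245.5, 85.8, 352.7, 196.0], 'score': 0.7}]
[[291.82 138.27]
 [291.65 136.72]]
```

View pics/w5.png

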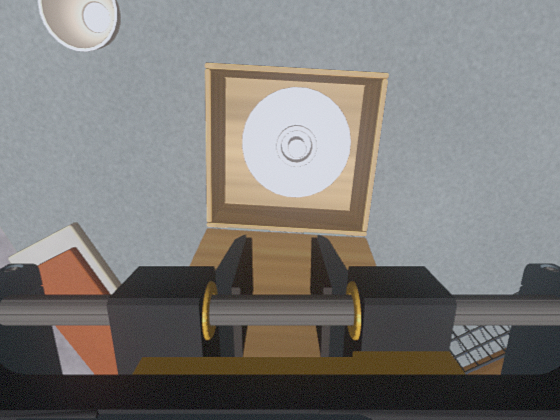

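```bash
python3 - <<'E'
import cv2
a=cv2.imread('pics/w5.png')[60:240,195:395]
cv2.imwrite('pics/c5.png',cv2.resize(a[20:140,35:165],None,fx=5,fy=5,interpolation=3))
E
```

```text
(no output)
```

View pics/c5.png

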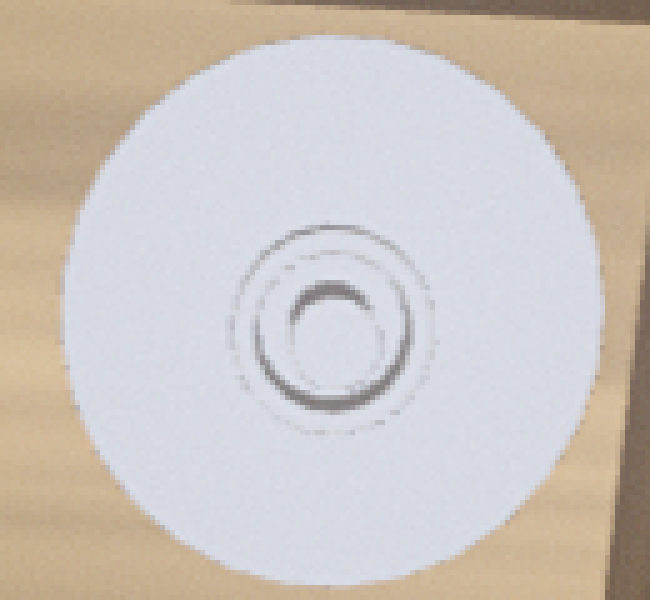

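```bash
python3 - <<'E'
from h import *
k=env.calibration('wrist')
print(onz('wrist',297.2,149,80,k),onz('wrist',296.6,142,32,k),onz('wrist',296.2,146,56,k))
# box rim corners check z=96
for u,v in[(207,63),(387,73),(208,229),(370,233)]:print(onz('wrist',u,v,96,k))
from box import pts
print(pts([520.25,207.64,1.15,0])[0][4:])
E
```

```text
[513.12 207.32  80.  ] [511.67 204.02  32.  ] [513.47 206.15  56.  ]
[568.99  89.63  96.  ]
[399.6  166.49  96.  ]
[645.59 255.72  96.  ]
[466.75 328.98  96.  ]
[[570.2   86.68  96.  ]
 [396.77 164.3   96.  ]
 [470.3  328.6   96.  ]
 [643.73 250.98  96.  ]]
```

```bash
python3 - <<'E'
from h import *
y=np.array([np.cos(1.15),np.sin(1.15),0]);z=np.array([0,0,-1.]);x=np.cross(y,z);Rt=np.stack([x,y,z],1)
plan([513,206.5,130],Rt,n=4)
E
```

```text
rows 4 rotvec total [0.02 0.03 0.05]
[4.3, -10.9, 42.0] [0.005, 0.006, 0.013]
[3.9, -10.7, 42.1] [0.005, 0.006, 0.013]
[3.5, -10.6, 42.2] [0.005, 0.006, 0.013]
[3.1, -10.4, 42.2] [0.005, 0.006, 0.013]
```

>>> jog_arm:
  series:
    - {"travel":[4,-15,30],"angular":[0.005,0.006,0.013],"gripper":129}
    - {"travel":[4,-15,42],"angular":[0.005,0.006,0.013],"gripper":129}
    - {"travel":[4,-12,42],"angular":[0.005,0.006,0.013],"gripper":129}
    - {"travel":[3,0,42],"angular":[0.005,0.006,0.013],"gripper":129}
    - {"travel":[0,0,0],"angular":[0,0,0],"gripper":129}

```text
t: 8.98
tool_pos: [518.6, 210.4, 146.6]
tcp_rot: [[-0.906, 0.424, 0.012], [0.424, 0.906, 0.004], [-0.01, 0.008, -1.0]]
wrist_force: [-1.0, 0.2, 1.3]
opening: 45.2
```

```bash
python3 - <<'E'
from h import *
import cv2
o=env.get_obs();print(o['t'],o['tool_pos'],o['tcp_rot'],o['opening'],o['wrist_force'],o['q'])
k=env.calibration('wrist');im=env.grab_frame('wrist')[:,:,::-1];cv2.imwrite('pics/w6.png',im)
print(proj('wrist',[[513,206.5,80]],k))
y=np.array([np.cos(1.15),np.sin(1.15),0]);z=np.array([0,0,-1.]);x=np.cross(y,z);Rt=np.stack([x,y,z],1)
plan([513,206.5,62],Rt,n=3)
E
```

```text
8.975 [518.62 210.43 146.58] [[-0.91  0.42  0.01]
 [ 0.42  0.91  0.  ]
 [-0.01  0.01 -1.  ]] 45.23756691826227 [-1.04  0.2   1.27] [  19.72   14.33  117.88   -0.06   47.06 -135.17]
[[286.62 218.37]]
rows 3 rotvec total [ 0.01  0.01 -0.02]
[1.8, -2.6, 28.8] [0.003, 0.004, -0.005]
[1.7, -2.5, 28.8] [0.003, 0.004, -0.005]
[1.6, -2.4, 28.8] [0.003, 0.004, -0.005]
```

View pics/w6.png

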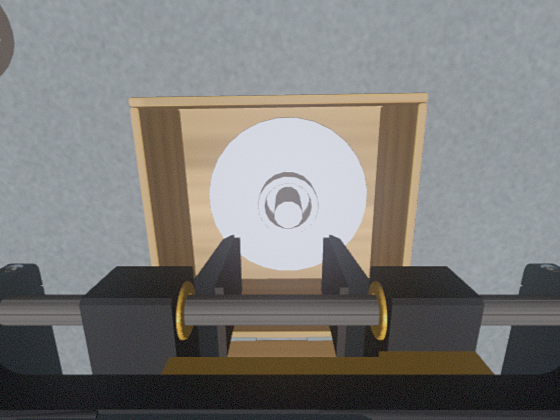

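```bash
python3 - <<'E'
from h import *
k=env.calibration('wrist')
g=onz('wrist',288,214,80,k);print(g)
y=np.array([np.cos(1.15),np.sin(1.15),0]);z=np.array([0,0,-1.]);x=np.cross(y,z);Rt=np.stack([x,y,z],1)
plan([g[0],g[1],62],Rt,n=3)
E
```

```text
[512.36 204.87  80.  ]
rows 3 rotvec total [ 0.01  0.01 -0.02]
[1.8, -3.2, 28.8] [0.003, 0.004, -0.005]
[1.7, -3.1, 28.8] [0.003, 0.004, -0.005]
[1.6, -3.0, 28.8] [0.003, 0.004, -0.005]
```

>>> jog_arm:
  series:
    - {"travel":[3,-5,15],"angular":[0.003,0.004,-0.005],"gripper":129}
    - {"travel":[1,-3,30],"angular":[0.003,0.004,-0.005],"gripper":129}
    - {"travel":[1,-1,25],"angular":[0.003,0.004,-0.005],"gripper":129}
    - {"travel":[0,0,10],"angular":[0,0,0],"gripper":129}
    - {"travel":[0,0,0],"angular":[0,0,0],"gripper":129}

```text
t: 9.65
tool_pos: [517.4, 207.0, 72.9]
tcp_rot: [[-0.912, 0.41, 0.011], [0.41, 0.912, 0.005], [-0.008, 0.01, -1.0]]
wrist_force: [0.7, 0.1, 0.4]
opening: 45.1
```

```bash
python3 - <<'E'
from h import *
import cv2
o=env.get_obs();print(o['t'],o['tool_pos'],o['tcp_rot'],o['opening'],o['wrist_force'],o['q'])
k=env.calibration('wrist');im=env.grab_frame('wrist')[:,:,::-1];cv2.imwrite('pics/w7.png',im)
E
```

```text
9.65 [517.35 207.01  72.92] [[-0.91  0.41  0.01]
 [ 0.41  0.91  0.01]
 [-0.01  0.01 -1.  ]] 45.06908955505629 [0.66 0.11 0.43] [  19.37   21.11  119.06    0.12   39.11 -136.52]
```

View pics/w7.png

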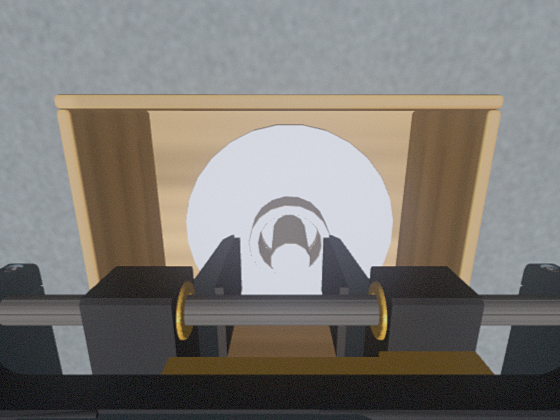

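>>> jog_arm:
  series:
    - {"travel":[4.5,-4,0],"angular":[0.01,0.008,0],"gripper":129}
    - {"travel":[0,0,10],"angular":[0,0,0],"gripper":129}
    - {"travel":[0,0,2],"angular":[0,0,0],"gripper":129}
    - {"travel":[0,0,0],"angular":[0,0,0],"gripper":129}

```text
t: 10.2
tool_pos: [512.6, 205.6, 62.5]
tcp_rot: [[-0.912, 0.41, 0.003], [0.41, 0.912, 0.0], [-0.002, 0.001, -1.0]]
wrist_force: [-0.3, 0.4, 0.1]
opening: 45.2
```

```bash
python3 - <<'E'
from h import *
import cv2
o=env.get_obs();print(o['t'],o['tool_pos'],o['tcp_rot'],o['opening'],o['wrist_force'],o['q'])
k=env.calibration('wrist');im=env.grab_frame('wrist')[:,:,::-1];cv2.imwrite('pics/w8.png',im)
E
```

```text
10.2 [512.59 205.61  62.5 ] [[-0.91  0.41  0.  ]
 [ 0.41  0.91  0.  ]
 [-0.    0.   -1.  ]] 45.160828357768324 [-0.31  0.39  0.14] [  19.45   22.    119.36   -0.05   38.49 -136.31]
```

View pics/w8.png

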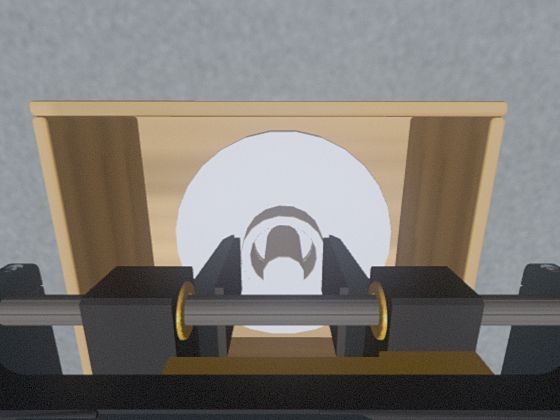

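Centred on the knob. Close firmly.

>>> jog_arm:
  series:
    - {"travel":[0,0,0],"angular":[0,0,0],"gripper":255}
    - {"travel":[0,0,0],"angular":[0,0,0],"gripper":255}
    - {"travel":[0,0,0],"angular":[0,0,0],"gripper":255}
    - {"travel":[0,0,0],"angular":[0,0,0],"gripper":255}
  grip_force: 40

```text
t: 10.75
tool_pos: [512.5, 205.6, 62.6]
tcp_rot: [[-0.912, 0.41, 0.002], [0.41, 0.912, 0.0], [-0.002, 0.001, -1.0]]
wrist_force: [-0.0, 0.6, -0.6]
opening: 20.9
```

>>> jog_arm:
  series:
    - {"travel":[0,0,-4],"angular":[0,0,0],"gripper":255}
    - {"travel":[0,0,-15],"angular":[0,0,0],"gripper":255}

```text
t: 11.0
tool_pos: [511.1, 205.1, 81.1]
tcp_rot: [[-0.912, 0.41, -0.001], [0.41, 0.912, -0.001], [0.0, -0.001, -1.0]]
wrist_force: [0.8, -0.7, -4.4]
opening: 21.0
```

```bash
python3 - <<'E'
from h import *
import cv2
o=env.get_obs();print(o['t'],o['tool_pos'],o['tcp_rot'],o['opening'],o['wrist_force'],o['q'])
k=env.calibration('wrist');im=env.grab_frame('wrist')[:,:,::-1];cv2.imwrite('pics/w9.png',im)
E
```

```text
11.0 [511.14 205.14  81.09] [[-0.91  0.41 -0.  ]
 [ 0.41  0.91 -0.  ]
 [ 0.   -0.   -1.  ]] 20.995339469746046 [ 0.77 -0.68 -4.41] [  19.46   20.08  119.34   -0.04   40.62 -136.31]
```

View pics/w9.png

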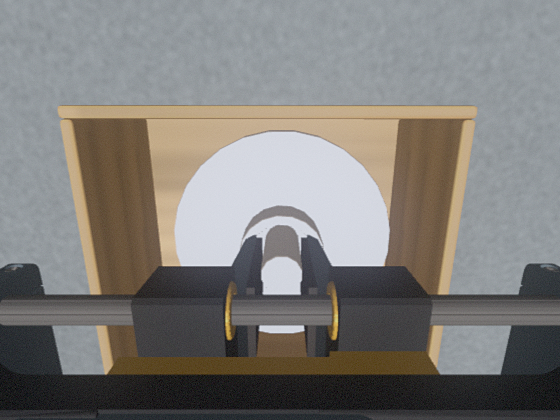

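>>> jog_arm:
  series:
    - {"travel":[0,0,-25],"angular":[0,0,0],"gripper":255}
    - {"travel":[0,0,-30],"angular":[0,0,0],"gripper":255}
    - {"travel":[0,0,-35],"angular":[0,0,0],"gripper":255}
    - {"travel":[0,0,-30],"angular":[0,0,0],"gripper":255}
    - {"travel":[0,0,0],"angular":[0,0,0],"gripper":255}

```text
t: 11.68
tool_pos: [512.0, 205.5, 209.9]
tcp_rot: [[-0.912, 0.41, 0.005], [0.41, 0.912, 0.001], [-0.004, 0.003, -1.0]]
wrist_force: [-0.4, -1.6, -5.5]
opening: 21.0
```

```bash
python3 - <<'E'
from h import *
import cv2
o=env.get_obs();print(o['t'],o['tool_pos'],o['tcp_rot'],o['opening'],o['wrist_force'],o['q'])
x=np.array([0,1.,0]);y=np.array([1.,0,0]);z=np.array([0,0,-1.]);Rt=np.stack([x,y,z],1)
plan([555,-275,215],Rt,n=11)
im=env.grab_frame('scene')[:,:,::-1];cv2.imwrite('pics/s9.png',cv2.resize(im[30:230,200:400],None,fx=3,fy=3,interpolation=3))
E
```

```text
11.675 [512.03 205.47 209.85] [[-0.91  0.41  0.  ]
 [ 0.41  0.91  0.  ]
 [-0.    0.   -1.  ]] 20.95300947754808 [-0.44 -1.6  -5.46] [  19.46    8.57  116.9    -0.04   54.25 -136.32]
rows 11 rotvec total [0.   0.   1.15]
[-21.5, -38.2, -0.5] [0.0, 0.0, 0.104]
[-25.3, -35.8, -0.5] [0.0, 0.0, 0.104]
[-28.9, -33.0, -0.5] [0.0, 0.0, 0.104]
[-32.2, -29.8, -0.5] [0.0, 0.0, 0.104]
[-35.1, -26.2, -0.5] [0.0, 0.0, 0.104]
[-37.7, -22.4, -0.5] [0.0, 0.0, 0.104]
[-39.8, -18.4, -0.4] [0.0, 0.0, 0.104]
[-41.5, -14.1, -0.4] [0.0, 0.0, 0.104]
[-42.8, -9.7, -0.5] [0.0, 0.0, 0.104]
[-43.5, -5.2, -0.5] [0.0, 0.0, 0.104]
[-43.8, -0.7, -0.5] [0.0, 0.0, 0.104]
```

View pics/s9.png

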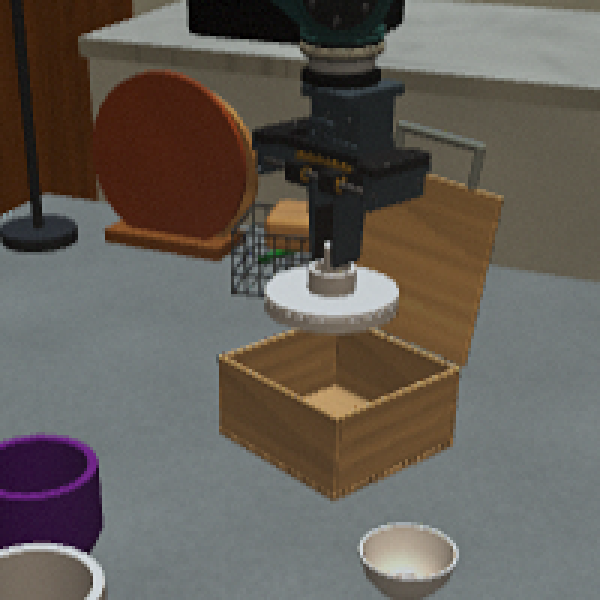

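The nested pair is out of the box, held by the knob. Transfer.

>>> jog_arm:
  series:
    - {"travel":[-10,-19,0],"angular":[0,0,0.08],"gripper":255}
    - {"travel":[-21,-33,0],"angular":[0,0,0.104],"gripper":255}
    - {"travel":[-26,-35,0],"angular":[0,0,0.104],"gripper":255}
    - {"travel":[-30,-32,0],"angular":[0,0,0.104],"gripper":255}
    - {"travel":[-33,-28,0],"angular":[0,0,0.104],"gripper":255}

```text
t: 12.35
tool_pos: [515.5, 10.4, 200.3]
tcp_rot: [[-0.599, 0.801, -0.007], [0.801, 0.599, -0.001], [0.003, -0.006, -1.0]]
wrist_force: [1.2, 0.2, -5.7]
opening: 21.1
```

>>> jog_arm:
  series:
    - {"travel":[-36,-25,0],"angular":[0,0,0.104],"gripper":255}
    - {"travel":[-38,-21,0],"angular":[0,0,0.104],"gripper":255}
    - {"travel":[-40,-17,0],"angular":[0,0,0.104],"gripper":255}
    - {"travel":[-42,-13,0],"angular":[0,0,0.104],"gripper":255}
    - {"travel":[-43,-9,0],"angular":[0,0,0.104],"gripper":255}

```text
t: 12.98
tool_pos: [515.4, -214.4, 191.4]
tcp_rot: [[-0.104, 0.994, -0.017], [0.995, 0.104, 0.002], [0.004, -0.017, -1.0]]
wrist_force: [1.0, 0.4, -6.3]
opening: 20.9
```

```bash
python3 - <<'E'
from h import *
o=env.get_obs();print(o['t'],o['tool_pos'],o['tcp_rot'],o['opening'],o['wrist_force'],o['q'])
x=np.array([0,1.,0]);y=np.array([1.,0,0]);z=np.array([0,0,-1.]);Rt=np.stack([x,y,z],1)
plan([555,-275,215],Rt,n=5)
E
```

```text
12.975 [ 515.38 -214.39  191.38] [[-0.1   0.99 -0.02]
 [ 0.99  0.1   0.  ]
 [ 0.   -0.02 -1.  ]] 20.882079137624117 [ 1.03  0.4  -6.28] [ -24.84   11.14  116.1    -0.35   53.69 -120.59]
rows 5 rotvec total [-0.02 -0.    0.1 ]
[-12.9, 6.5, -4.9] [-0.003, -0.001, 0.021]
[-12.7, 6.8, -4.9] [-0.003, -0.001, 0.021]
[-12.6, 7.1, -4.8] [-0.003, -0.001, 0.021]
[-12.4, 7.4, -4.8] [-0.003, -0.001, 0.021]
[-12.3, 7.7, -4.8] [-0.003, -0.001, 0.021]
```

>>> jog_arm:
  series:
    - {"travel":[-20,12,-15],"angular":[-0.008,0,0.035],"gripper":255}
    - {"travel":[-20,13,-15],"angular":[-0.005,0,0.035],"gripper":255}
    - {"travel":[-15,12,-5],"angular":[-0.004,0,0.034],"gripper":255}
    - {"travel":[0,0,0],"angular":[0,0,0],"gripper":255}
    - {"travel":[0,0,0],"angular":[0,0,0],"gripper":255}

```text
t: 13.6
tool_pos: [553.5, -269.5, 217.4]
tcp_rot: [[0.009, 1.0, -0.01], [1.0, -0.009, 0.009], [0.008, -0.01, -1.0]]
wrist_force: [-0.3, 0.5, -5.5]
opening: 21.3
```

```bash
python3 - <<'E'
from h import *
import cv2
o=env.get_obs();print(o['t'],o['tool_pos'],o['tcp_rot'],o['opening'],o['wrist_force'],o['q'])
k=env.calibration('wrist');im=env.grab_frame('wrist')[:,:,::-1];cv2.imwrite('pics/w10.png',im)
print(k['T'],env.search_frame('wrist','jar'))
print(proj('wrist',[[455,-275,90]],k))
E
```

```text
13.6 [ 553.46 -269.51  217.36] [[ 0.01  1.   -0.01]
 [ 1.   -0.01  0.01]
 [ 0.01 -0.01 -1.  ]] 21.332008636435663 [-0.35  0.53 -5.53] [ -28.21   14.31  108.93    0.2    57.48 -117.81]
[[   0.01   -0.96   -0.27  475.83]
 [   1.      0.01   -0.01 -270.4 ]
 [   0.01   -0.27    0.96  388.45]
 [   0.      0.      0.      1.  ]] [{'rect': [385.3, 0.0, 529.5, 47.5], 'score': 0.95}, {'rect': [160.4, 235.5, 176.6, 267.2], 'score': 0.73}, {'rect': [208.2, 9.3, 347.7, 139.7], 'score': 0.6}]
[[272.36  94.97]]
```

View pics/w10.png

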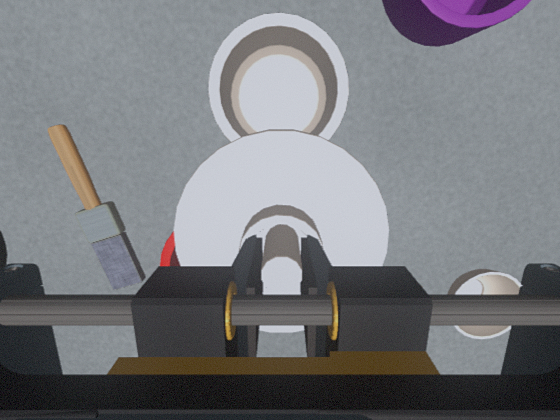

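```bash
cat > rim.py <<'E'
from h import *
import cv2
from scipy.optimize import least_squares
def fitrim(img,k,x0,z=90,r=60,n=180,excl=None,save=None,win=8):
    """fit circle of radius r at height z by max gradient along radial search"""
    g=cv2.GaussianBlur(cv2.cvtColor(img,cv2.COLOR_BGR2GRAY),(3,3),0).astype(float)
    c=np.array(x0,float)
    for it in range(6):
        P=[];A=[]
        for a in np.linspace(0,2*np.pi,n,endpoint=False):
            u=np.array([np.cos(a),np.sin(a)]);s=np.arange(-win,win+.01,.25)
            Q=np.c_[c+np.outer(r+s,u),np.full(len(s),z)];px=proj('wrist',Q,k)
            if (px<2).any() or (px[:,0]>557).any() or (px[:,1]>417).any():continue
            if excl is not None and excl(px.mean(0)):continue
            v=cv2.remap(g,px[:,0].astype(np.float32)[:,None],px[:,1].astype(np.float32)[:,None],1)[:,0]
            d=v[:-4]-v[4:];i=d.argmax()
            if d[i]<12:continue
            P.append(c+u*(r+s[i+2]));A.append(px[i+2])
        P=np.array(P)
        f=least_squares(lambda q:np.hypot(*(P-q[:2]).T)-q[2],[*c,r],loss='soft_l1',f_scale=1)
        c=f.x[:2]
    if save:
        im=img.copy()
        for a in A:cv2.circle(im,tuple(np.int32(np.round(a))),1,(0,0,255),-1)
        cv2.imwrite(save,im)
    return f.x,len(P),np.std(f.fun)
E
python3 - <<'E'
from rim import *
k=env.calibration('wrist')
im=cv2.imread('pics/w10.png')
print(fitrim(im,k,[458,-272],excl=lambda p:p[1]>125,save='pics/f1.png'))
E
```

```text
(array([ 452.16, -269.99,   59.2 ]), 106, np.float64(0.18514810212953214))
```

View pics/f1.png

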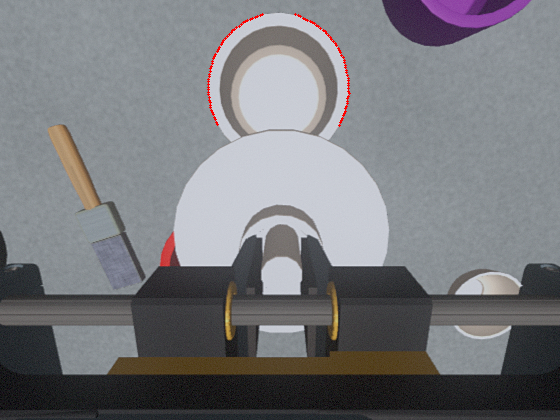

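```bash
sed -i "s/def fitrim(img,k,/def fitrim(img,k,cam,/; s/proj('wrist',Q,k)/proj(cam,Q,k)/" rim.py
python3 - <<'E'
from rim import *
for cam,ex in(('scene',None),('side',None)):
    im=cv2.imread(f'pics/{cam}0.png')
    print(cam,fitrim(im,env.calibration(cam),cam,[452,-271],save=f'pics/f_{cam}.png',win=10))
a=cv2.resize(cv2.imread('pics/f_scene.png')[190:280,170:260],None,fx=4,fy=4);b=cv2.resize(cv2.imread('pics/f_side.png')[230:320,245:335],None,fx=4,fy=4)
cv2.imwrite('pics/f2.png',np.hstack([a,b]))
E
```

```text
scene (array([ 455.94, -275.01,   59.28]), 171, np.float64(0.836769435224449))
side (array([ 451.9 , -271.3 ,   59.53]), 61, np.float64(0.473048556157921))
```

View pics/f2.png

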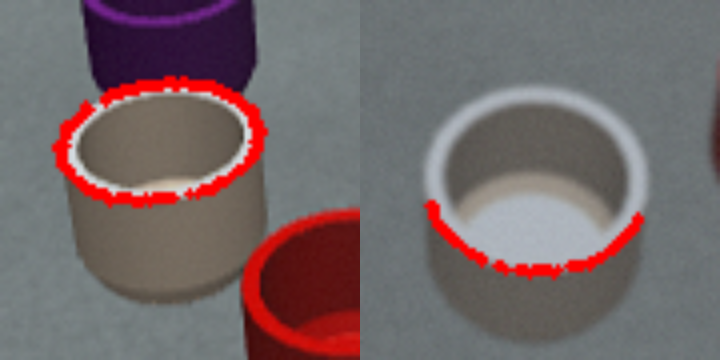

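```bash
python3 - <<'E'
from rim import *
o=env.get_obs();k=env.calibration('wrist');p=np.array(o['tool_pos']);R=np.array(o['tcp_rot']);print(p)
im=env.grab_frame('wrist')[:,:,::-1].copy()
print('jar',fitrim(im,k,'wrist',[452,-271],excl=lambda q:q[1]>125))
z=p[2]-56.6+26
def ex(q): return q[1]<140 or q[1]>255 or q[0]<170
f=fitrim(im,k,'wrist',p[:2],z=z,r=70,excl=ex,save='pics/f3.png');print('disc top',f,f[0][:2]-p[:2])
# knob top
c=onz('wrist',281.5,268,p[2]+17.4,k);print('knob px->',c-p)
cv2.imwrite('pics/c10.png',cv2.resize(cv2.imread('pics/f3.png')[120:340,170:400],None,fx=2.6,fy=2.6,interpolation=3))
E
```

```text
[ 553.57 -269.49  217.79]
jar (array([ 452.01, -269.96,   59.1 ]), 106, np.float64(0.1778538475872471))
disc top (array([ 550.8 , -269.41,   69.09]), 73, np.float64(0.16773307525835476)) [-2.77  0.07]
knob px-> [-6.02 -0.06 17.4 ]
```

View pics/c10.png

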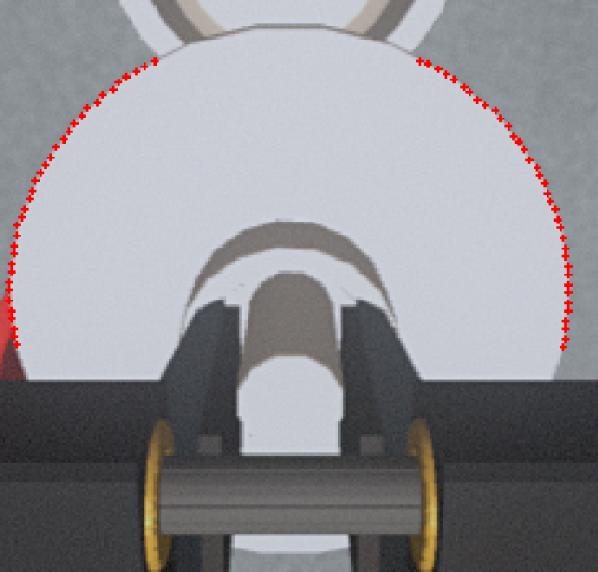

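```bash
python3 - <<'E'
from h import *
x=np.array([0,1.,0]);y=np.array([1.,0,0]);z=np.array([0,0,-1.]);Rt=np.stack([x,y,z],1)
plan([454.5,-270.4,200],Rt,n=4)
k=env.calibration('wrist');p=env.get_obs()['tool_pos'];print(onz('wrist',282.3,256.2,p[2]+17.4,k)-p)
E
```

```text
rows 4 rotvec total [-0.01 -0.01 -0.01]
[-0.5, -24.8, 4.7] [-0.002, -0.002, -0.002]
[-0.4, -24.8, 4.7] [-0.002, -0.002, -0.002]
[-0.3, -24.8, 4.6] [-0.002, -0.002, -0.002]
[-0.3, -24.8, 4.6] [-0.002, -0.002, -0.002]
[-12.41   0.41  17.4 ]
```

>>> jog_arm:
  series:
    - {"travel":[-1,-20,0],"angular":[-0.004,-0.004,-0.004],"gripper":255}
    - {"travel":[0,-30,0],"angular":[-0.003,-0.003,-0.003],"gripper":255}
    - {"travel":[0,-30,0],"angular":[-0.003,-0.003,-0.003],"gripper":255}
    - {"travel":[0,-18,0],"angular":[0,0,0],"gripper":255}
    - {"travel":[0,0,0],"angular":[0,0,0],"gripper":255}

```text
t: 14.38
tool_pos: [452.7, -268.4, 218.1]
tcp_rot: [[-0.004, 1.0, 0.002], [1.0, 0.004, -0.002], [-0.002, 0.002, -1.0]]
wrist_force: [0.3, 0.2, -5.8]
opening: 20.9
```

```bash
cat > st.py <<'E'
from h import *
import sys
o=env.get_obs();print(o['t'],o['tool_pos'],o['opening'],o['wrist_force'],o['moment'],o['q']);print(o['tcp_rot'])
x=np.array([0,1.,0]);y=np.array([1.,0,0]);z=np.array([0,0,-1.]);Rt=np.stack([x,y,z],1)
if len(sys.argv)>4:plan([float(v) for v in sys.argv[1:4]],Rt,n=int(sys.argv[4]))
E
python3 st.py 454.5 -270.4 145 3
```

```text
14.375 [ 452.7  -268.42  218.1 ] 20.898880716563355 [ 0.26  0.16 -5.76] [ 0.09 -0.09  0.02] [ -33.17    5.57  119.32   -0.07   54.96 -123.38]
[[-0.  1.  0.]
 [ 1.  0. -0.]
 [-0.  0. -1.]]
rows 3 rotvec total [0. 0. 0.]
[-0.6, 0.6, 24.4] [0.001, 0.001, 0.001]
[-0.6, 0.6, 24.4] [0.001, 0.001, 0.001]
[-0.6, 0.6, 24.4] [0.001, 0.001, 0.001]
```

>>> jog_arm:
  series:
    - {"travel":[-2,2,15],"angular":[0,0,0],"gripper":255}
    - {"travel":[0,0,25],"angular":[0,0,0],"gripper":255}
    - {"travel":[0,0,20],"angular":[0,0,0],"gripper":255}
    - {"travel":[0,0,0],"angular":[0,0,0],"gripper":255}

```text
t: 14.88
tool_pos: [458.0, -271.2, 154.4]
tcp_rot: [[-0.005, 1.0, 0.003], [1.0, 0.005, -0.003], [-0.003, 0.003, -1.0]]
wrist_force: [0.1, 0.1, -5.5]
opening: 20.8
```

```bash
python3 st.py 454.5 -270.4 150 1; python3 - <<'E'
from h import *
import cv2
a=env.grab_frame('scene')[:,:,::-1];b=env.grab_frame('side')[:,:,::-1]
cv2.imwrite('pics/p1.png',np.hstack([cv2.resize(a[180:280,165:265],(390,390),interpolation=3),cv2.resize(b[200:310,235:345],(390,390),interpolation=3)]))
E
```

```text
14.875 [ 457.97 -271.15  154.35] 20.80487128273117 [ 0.07  0.06 -5.53] [ 0.08 -0.1  -0.04] [ -33.12   11.47  120.52   -0.05   47.78 -123.38]
[[-0.01  1.    0.  ]
 [ 1.    0.01 -0.  ]
 [-0.    0.   -1.  ]]
rows 1 rotvec total [0.   0.   0.01]
[0.8, -3.5, 4.3] [0.003, 0.003, 0.005]
```

View pics/p1.png

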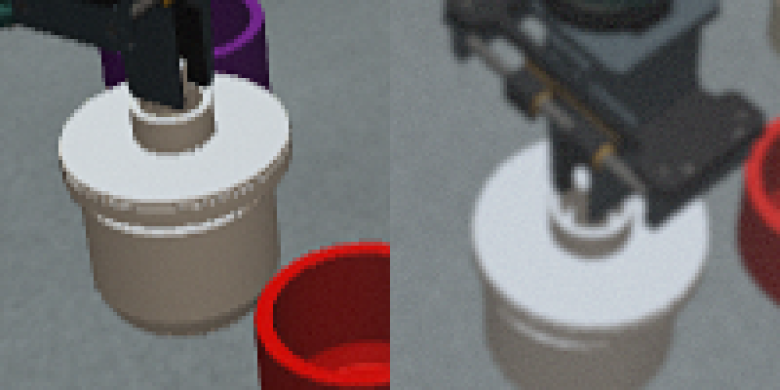

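```bash
python3 - <<'E'
from rim import *
for c in('scene','side'):
    im=env.grab_frame(c)[:,:,::-1].copy();k=env.calibration(c)
    f=fitrim(im,k,c,[455.5,-271],z=154.35-56.6+26,r=70,save=f'pics/g_{c}.png',win=6,excl=(lambda q:q[1]<214) if c=='scene' else (lambda q:q[0]>275 and q[1]<262));print(c,f)
a=cv2.resize(cv2.imread('pics/g_scene.png')[180:280,165:265],(390,390));b=cv2.resize(cv2.imread('pics/g_side.png')[200:310,235:345],(390,390))
cv2.imwrite('pics/g.png',np.hstack([a,b]))
E
```

```text
scene (array([ 458.48, -274.79,   69.4 ]), 50, np.float64(0.638417699099656))
side (array([ 457.35, -272.48,   69.51]), 81, np.float64(0.6237968248390635))
```

View pics/g.png

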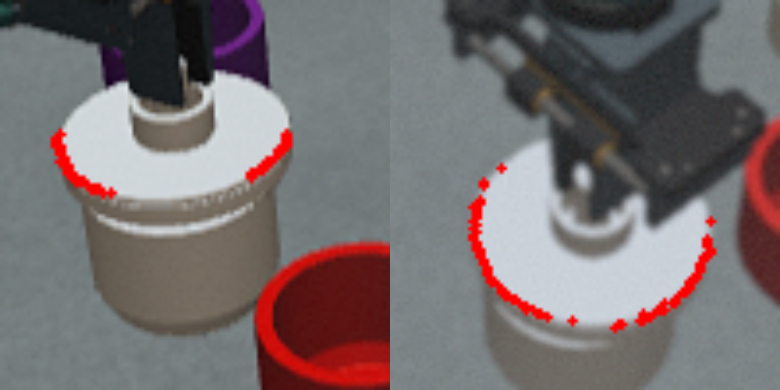

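>>> jog_arm:
  series:
    - {"travel":[0.7,-4,0],"angular":[0.003,0.003,0],"gripper":255}
    - {"travel":[0,0,0],"angular":[0,0,0],"gripper":255}
    - {"travel":[0,0,6],"angular":[0,0,0],"gripper":255}
    - {"travel":[0,0,4],"angular":[0,0,0],"gripper":255}
    - {"travel":[0,0,0],"angular":[0,0,0],"gripper":255}

```text
t: 15.7
tool_pos: [455.3, -271.7, 147.7]
tcp_rot: [[-0.005, 1.0, 0.005], [1.0, 0.005, -0.003], [-0.003, 0.005, -1.0]]
wrist_force: [-0.1, -0.6, -5.1]
opening: 20.6
```

```bash
python3 st.py 454.5 -270.4 133 1
```

```text
15.7 [ 455.27 -271.67  147.73] 20.649522529768355 [-0.07 -0.61 -5.11] [ 0.1  -0.06 -0.01] [ -33.35   11.84  120.96    0.02   46.85 -123.65]
[[-0.    1.    0.01]
 [ 1.    0.   -0.  ]
 [-0.    0.01 -1.  ]]
rows 1 rotvec total [0.01 0.   0.  ]
[1.3, -0.8, 14.7] [0.005, 0.003, 0.005]
```

>>> jog_arm:
  series:
    - {"travel":[1.5,-1,3],"angular":[0.006,0.003,0],"gripper":255}
    - {"travel":[0,0,5],"angular":[0,0,0],"gripper":255}
    - {"travel":[0,0,4],"angular":[0,0,0],"gripper":255}
    - {"travel":[0,0,0],"angular":[0,0,0],"gripper":255}

```text
t: 16.2
tool_pos: [454.2, -270.0, 134.7]
tcp_rot: [[-0.005, 1.0, -0.001], [1.0, 0.005, 0.0], [0.0, -0.001, -1.0]]
wrist_force: [0.4, 0.4, -5.4]
opening: 21.3
```

```bash
python3 st.py 454.5 -270.4 133 1
```

```text
16.2 [ 454.17 -270.04  134.66] 21.291674084618442 [ 0.38  0.38 -5.44] [ 0.11 -0.06 -0.04] [ -33.24   13.08  121.18   -0.05   45.81 -123.5 ]
[[-0.  1. -0.]
 [ 1.  0.  0.]
 [ 0. -0. -1.]]
rows 1 rotvec total [-0. -0.  0.]
[-0.4, 0.3, 1.7] [-0.001, -0.0, 0.005]
```

>>> jog_arm:
  series:
    - {"travel":[0,0,1.5],"angular":[0,0,0],"gripper":255}
    - {"travel":[0,0,1],"angular":[0,0,0],"gripper":255}
    - {"travel":[0,0,0],"angular":[0,0,0],"gripper":255}

```text
t: 16.58
tool_pos: [454.4, -270.1, 132.7]
tcp_rot: [[-0.005, 1.0, -0.001], [1.0, 0.005, 0.0], [0.0, -0.001, -1.0]]
wrist_force: [-0.2, -0.1, -4.8]
opening: 20.8
```

```bash
python3 st.py 454.5 -270.4 133 1
```

```text
16.575 [ 454.42 -270.14  132.68] 20.836516137893998 [-0.24 -0.14 -4.85] [ 0.09  0.06 -0.04] [ -33.24   13.29  121.2    -0.05   45.57 -123.5 ]
[[-0.01  1.   -0.  ]
 [ 1.    0.01  0.  ]
 [ 0.   -0.   -1.  ]]
rows 1 rotvec total [-0.   -0.    0.01]
[-0.3, 0.1, -0.3] [-0.001, -0.0, 0.005]
```

>>> jog_arm:
  series:
    - {"travel":[0,0,1],"angular":[0,0,0],"gripper":255}
    - {"travel":[0,0,1],"angular":[0,0,0],"gripper":255}
    - {"travel":[0,0,0],"angular":[0,0,0],"gripper":255}

```text
t: 16.95
tool_pos: [454.8, -270.4, 132.8]
tcp_rot: [[-0.005, 1.0, -0.001], [1.0, 0.005, -0.0], [-0.0, -0.001, -1.0]]
wrist_force: [-0.6, -1.1, -5.8]
opening: 20.8
```

```bash
python3 st.py 454.5 -270.4 133 1
```

```text
16.95 [ 454.83 -270.4   132.76] 20.819259005101955 [-0.63 -1.11 -5.84] [ 0.16 -0.12  0.01] [ -33.24   13.32  121.15   -0.04   45.58 -123.49]
[[-0.  1. -0.]
 [ 1.  0. -0.]
 [-0. -0. -1.]]
rows 1 rotvec total [-0.  0.  0.]
[-0.0, -0.3, -0.2] [-0.001, 0.0, 0.005]
```

>>> jog_arm:
  series:
    - {"travel":[0,0,3],"angular":[0,0,0],"gripper":255}

```text
t: 17.08
tool_pos: [455.7, -270.8, 131.9]
tcp_rot: [[-0.005, 1.0, -0.0], [1.0, 0.005, -0.0], [-0.0, -0.0, -1.0]]
wrist_force: [-12.1, 15.8, 51.4]
opening: 21.0
```

>>> jog_arm:
  series:
    - {"travel":[0,0,3],"angular":[0,0,0],"gripper":255}

```text
t: 17.2
tool_pos: [456.7, -271.1, 131.6]
tcp_rot: [[-0.005, 1.0, 0.001], [1.0, 0.005, -0.0], [-0.0, 0.001, -1.0]]
wrist_force: [-16.6, 13.8, 50.8]
opening: 21.1
```

>>> jog_arm:
  series:
    - {"travel":[0,-1,-0.5],"angular":[0,0,0],"gripper":255}
    - {"travel":[0,0,0],"angular":[0,0,0],"gripper":255}

```text
t: 17.45
tool_pos: [456.1, -271.3, 132.6]
tcp_rot: [[-0.005, 1.0, 0.002], [1.0, 0.005, -0.001], [-0.001, 0.002, -1.0]]
wrist_force: [-0.7, 0.5, -5.7]
opening: 20.8
```

```bash
python3 st.py 454.5 -270.4 133 1; python3 - <<'E'
from h import *
import cv2
a=env.grab_frame('scene')[:,:,::-1];b=env.grab_frame('side')[:,:,::-1]
cv2.imwrite('pics/p2.png',np.hstack([cv2.resize(a[180:280,165:265],(390,390),interpolation=3),cv2.resize(b[200:310,235:345],(390,390),interpolation=3)]))
E
```

```text
17.45 [ 456.15 -271.33  132.65] 20.788877257982953 [-0.65  0.49 -5.71] [ 0.12 -0.06 -0.  ] [ -33.27   13.39  121.06    0.02   45.42 -123.56]
[[-0.  1.  0.]
 [ 1.  0. -0.]
 [-0.  0. -1.]]
rows 1 rotvec total [0. 0. 0.]
[0.9, -1.6, -0.4] [0.002, 0.001, 0.005]
```

View pics/p2.png

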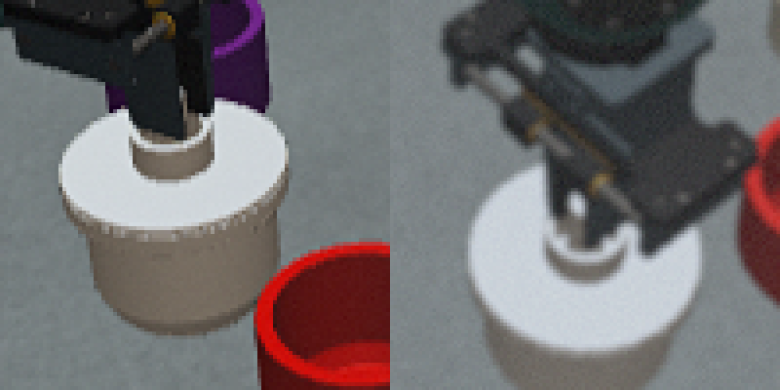

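>>> jog_arm:
  series:
    - {"travel":[0,0,1.2],"angular":[0,0,0],"gripper":255}

```text
t: 17.68
tool_pos: [456.1, -271.3, 131.5]
tcp_rot: [[-0.005, 1.0, 0.001], [1.0, 0.005, -0.0], [-0.0, 0.001, -1.0]]
wrist_force: [-9.4, 6.6, 27.7]
opening: 21.1
```

>>> jog_arm:
  series:
    - {"travel":[0,0,0.8],"angular":[0,0,0],"gripper":255}

```text
t: 17.8
tool_pos: [456.2, -271.3, 131.5]
tcp_rot: [[-0.005, 1.0, 0.001], [1.0, 0.005, -0.0], [-0.0, 0.001, -1.0]]
wrist_force: [-9.2, 6.8, 24.6]
opening: 21.0
```

>>> jog_arm:
  series:
    - {"travel":[0,0,-0.5],"angular":[0,0,0],"gripper":255}
    - {"travel":[0,0,0],"angular":[0,0,0],"gripper":65}
    - {"travel":[0,0,0],"angular":[0,0,0],"gripper":65}
    - {"travel":[0,0,0],"angular":[0,0,0],"gripper":65}
    - {"travel":[0,0,0],"angular":[0,0,0],"gripper":65}

```text
t: 18.42
tool_pos: [456.8, -271.8, 132.1]
tcp_rot: [[-0.005, 1.0, 0.002], [1.0, 0.005, -0.001], [-0.001, 0.002, -1.0]]
wrist_force: [-0.4, -0.4, -1.0]
opening: 58.1
```

```bash
python3 st.py ; python3 - <<'E'
from rim import *
a=env.grab_frame('scene')[:,:,::-1];b=env.grab_frame('side')[:,:,::-1]
cv2.imwrite('pics/p3.png',np.hstack([cv2.resize(a[180:280,165:265],(390,390),interpolation=3),cv2.resize(b[200:310,235:345],(390,390),interpolation=3)]))
im=env.grab_frame('wrist')[:,:,::-1].copy();cv2.imwrite('pics/w12.png',im)
k=env.calibration('wrist');p=env.get_obs()['tool_pos']
f=fitrim(im,k,'wrist',p[:2]-[2.5,0],z=102,r=70,excl=lambda q:q[1]>255,save='pics/f5.png');print(f)
E
```

```text
18.425 [ 456.82 -271.77  132.12] 58.10307366484543 [-0.39 -0.42 -1.  ] [ 0.15 -0.07  0.02] [ -33.27   13.52  120.97    0.02   45.4  -123.55]
[[-0.  1.  0.]
 [ 1.  0. -0.]
 [-0.  0. -1.]]
(array([ 452.42, -271.52,   69.  ]), 99, np.float64(0.1455722656369393))
```

View pics/p3.png

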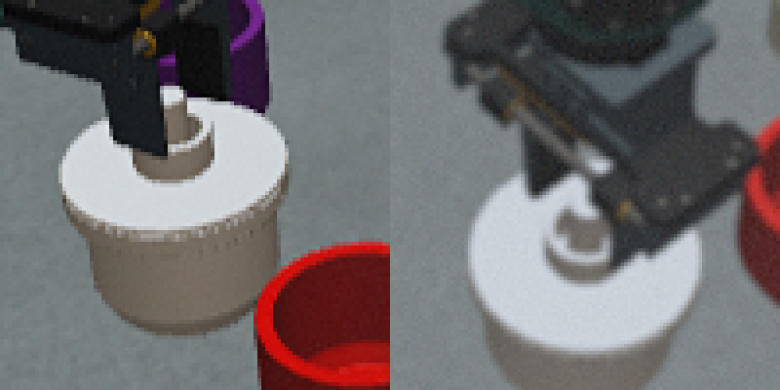

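View pics/f5.png

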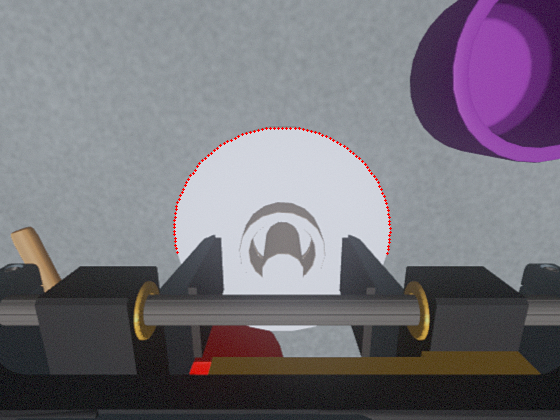

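>>> jog_arm:
  series:
    - {"travel":[0.2,-4.5,0],"angular":[0.002,0.001,0],"gripper":65}
    - {"travel":[0,0,0],"angular":[0,0,0],"gripper":65}
    - {"travel":[0,0,10],"angular":[0,0,0],"gripper":65}
    - {"travel":[0,0,8],"angular":[0,0,0],"gripper":65}
    - {"travel":[0,0,0],"angular":[0,0,0],"gripper":65}

```text
t: 19.2
tool_pos: [451.6, -271.4, 112.5]
tcp_rot: [[-0.005, 1.0, -0.001], [1.0, 0.005, 0.001], [0.001, -0.001, -1.0]]
wrist_force: [-0.2, 0.3, -0.2]
opening: 68.2
```

```bash
python3 st.py 452.4 -271.5 106.5 1; python3 - <<'E'
from rim import *
im=env.grab_frame('wrist')[:,:,::-1].copy();cv2.imwrite('pics/w13.png',im)
k=env.calibration('wrist');p=env.get_obs()['tool_pos']
f=fitrim(im,k,'wrist',[452,-271.5],z=102,r=70,excl=lambda q:q[1]>255,save='pics/f6.png');print(f)
E
```

```text
19.2 [ 451.64 -271.4   112.46] 68.15786493239246 [-0.15  0.33 -0.18] [ 0.07 -0.03  0.02] [ -33.54   15.11  121.7     0.     43.26 -123.8 ]
[[-0.  1. -0.]
 [ 1.  0.  0.]
 [ 0. -0. -1.]]
rows 1 rotvec total [-0. -0.  0.]
[-0.1, 0.8, 6.0] [-0.001, -0.001, 0.005]
(array([ 452.55, -271.66,   69.01]), 89, np.float64(0.164694925229473))
```

View pics/f6.png

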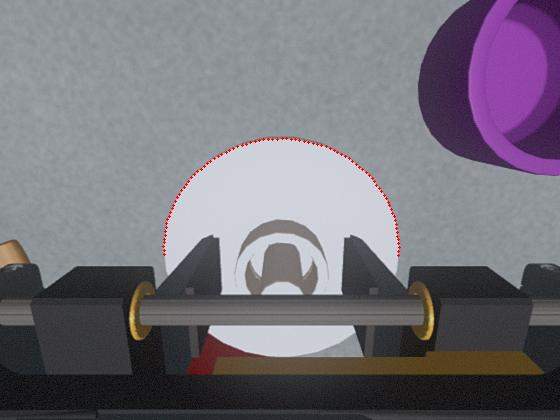

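>>> jog_arm:
  series:
    - {"travel":[0,0.5,4],"angular":[0,0,0],"gripper":65}
    - {"travel":[0,0,2],"angular":[0,0,0],"gripper":65}
    - {"travel":[0,0,0],"angular":[0,0,0],"gripper":65}

```text
t: 19.62
tool_pos: [452.5, -271.6, 106.5]
tcp_rot: [[-0.005, 1.0, -0.0], [1.0, 0.005, 0.0], [0.0, -0.0, -1.0]]
wrist_force: [-1.1, -0.8, -0.4]
opening: 67.9
```

```bash
python3 st.py 452.4 -271.5 106.5 1
```

```text
19.625 [ 452.54 -271.57  106.53] 67.88914961770054 [-1.13 -0.8  -0.38] [ 0.07 -0.07  0.01] [ -33.5    15.75  121.7    -0.     42.57 -123.77]
[[-0.  1. -0.]
 [ 1.  0.  0.]
 [ 0. -0. -1.]]
rows 1 rotvec total [-0. -0.  0.]
[0.1, -0.1, 0.0] [-0.0, -0.0, 0.005]
```

>>> jog_arm:
  series:
    - {"travel":[0,0,0],"angular":[0,0,0],"gripper":255}
    - {"travel":[0,0,0],"angular":[0,0,0],"gripper":255}
    - {"travel":[0,0,0],"angular":[0,0,0],"gripper":255}
    - {"travel":[0,0,0],"angular":[0,0,0],"gripper":255}
  grip_force: 20

```text
t: 20.12
tool_pos: [452.6, -271.6, 106.7]
tcp_rot: [[-0.005, 1.0, -0.0], [1.0, 0.005, 0.0], [0.0, -0.0, -1.0]]
wrist_force: [-0.1, -0.8, -2.1]
opening: 49.8
```

```bash
python3 st.py 452.4 -271.5 106.5 1; python3 - <<'E'
from rim import *
im=env.grab_frame('wrist')[:,:,::-1].copy();cv2.imwrite('pics/w14.png',im)
k=env.calibration('wrist')
print(fitrim(im,k,'wrist',[452,-271.5],z=102,r=70,excl=lambda q:q[1]>255,save='pics/f7.png'))
E
```

```text
20.125 [ 452.6  -271.61  106.72] 49.79418537035775 [-0.12 -0.82 -2.15] [ 0.07 -0.11  0.  ] [ -33.5    15.73  121.7     0.     42.57 -123.76]
[[-0.  1. -0.]
 [ 1.  0.  0.]
 [ 0. -0. -1.]]
rows 1 rotvec total [-0. -0.  0.]
[0.1, -0.2, 0.2] [-0.0, -0.0, 0.005]
(array([ 452.28, -271.71,   68.93]), 87, np.float64(0.17144944063318712))
```

View pics/w14.png

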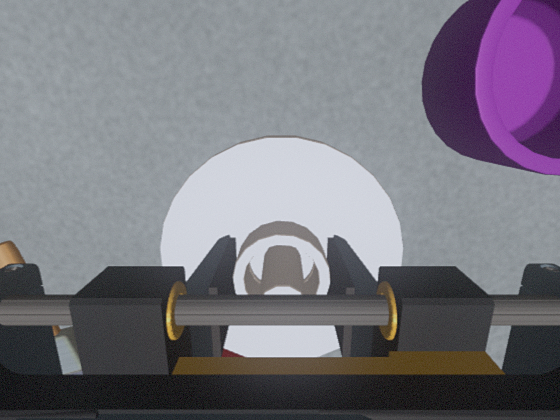

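>>> jog_arm:
  series:
    - {"travel":[0,0,-4],"angular":[0,0,0],"gripper":255}
    - {"travel":[0,0,-6],"angular":[0,0,0],"gripper":255}
    - {"travel":[0,0,0],"angular":[0,0,0],"gripper":255}

```text
t: 20.55
tool_pos: [452.4, -271.5, 117.3]
tcp_rot: [[-0.005, 1.0, -0.001], [1.0, 0.005, 0.0], [0.0, -0.001, -1.0]]
wrist_force: [-0.9, -0.0, -2.2]
opening: 49.9
```

```bash
python3 st.py 452.4 -271.5 120 1; python3 - <<'E'
from rim import *
a=env.grab_frame('scene')[:,:,::-1];b=env.grab_frame('side')[:,:,::-1]
cv2.imwrite('pics/p4.png',np.hstack([cv2.resize(a[180:280,165:265],(390,390),interpolation=3),cv2.resize(b[200:310,235:345],(390,390),interpolation=3)]))
E
```

```text
20.55 [ 452.38 -271.45  117.33] 49.90283982575923 [-0.94 -0.01 -2.25] [ 0.1  -0.05  0.02] [ -33.5    14.67  121.57   -0.     43.79 -123.77]
[[-0.  1. -0.]
 [ 1.  0.  0.]
 [ 0. -0. -1.]]
rows 1 rotvec total [-0. -0.  0.]
[-0.0, 0.0, -2.7] [-0.001, -0.0, 0.005]
```

View pics/p4.png

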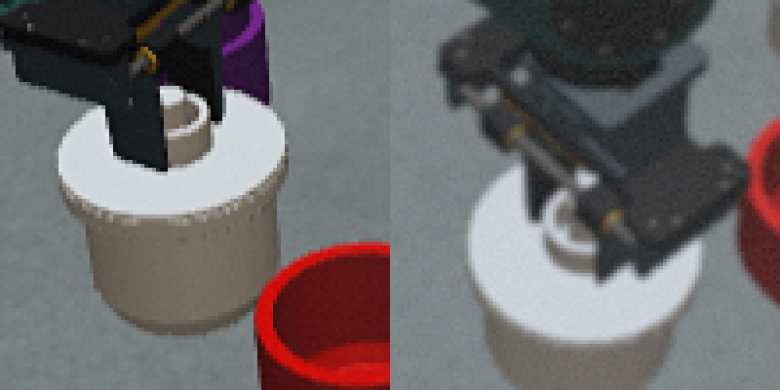

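>>> jog_arm:
  series:
    - {"travel":[0,0,-10],"angular":[0,0,0],"gripper":255}
    - {"travel":[0,0,-14],"angular":[0,0,0],"gripper":255}
    - {"travel":[0,0,-14],"angular":[0,0,0],"gripper":255}
    - {"travel":[0,0,0],"angular":[0,0,0],"gripper":255}

```text
t: 21.15
tool_pos: [452.5, -271.5, 158.2]
tcp_rot: [[-0.005, 1.0, -0.0], [1.0, 0.005, 0.0], [0.0, -0.0, -1.0]]
wrist_force: [0.2, 0.4, -3.1]
opening: 49.6
```

>>> jog_arm:
  series:
    - {"travel":[0,0,-14],"angular":[0,0,0],"gripper":255}
    - {"travel":[0,0,-18],"angular":[0,0,0],"gripper":255}
    - {"travel":[0,0,-18],"angular":[0,0,0],"gripper":255}
    - {"travel":[0,0,-12],"angular":[0,0,0],"gripper":255}
    - {"travel":[0,0,0],"angular":[0,0,0],"gripper":255}

```text
t: 21.78
tool_pos: [452.5, -271.6, 225.2]
tcp_rot: [[-0.005, 1.0, 0.0], [1.0, 0.005, -0.0], [-0.0, 0.0, -1.0]]
wrist_force: [-0.2, -0.4, -2.5]
opening: 49.8
```

```bash
python3 st.py; python3 - <<'E'
from rim import *
a=env.grab_frame('scene')[:,:,::-1];b=env.grab_frame('side')[:,:,::-1]
cv2.imwrite('pics/p5a.png',a);cv2.imwrite('pics/p5b.png',b)
cv2.imwrite('pics/p5.png',np.hstack([cv2.resize(a[140:280,140:280],(390,390),interpolation=3),cv2.resize(b[170:310,220:360],(390,390),interpolation=3)]))
E
```

```text
21.775 [ 452.54 -271.57  225.23] 49.75862436934377 [-0.22 -0.4  -2.53] [ 0.09 -0.01 -0.02] [ -33.5     5.22  118.86   -0.     55.9  -123.77]
[[-0.  1.  0.]
 [ 1.  0. -0.]
 [-0.  0. -1.]]
```

View pics/p5.png

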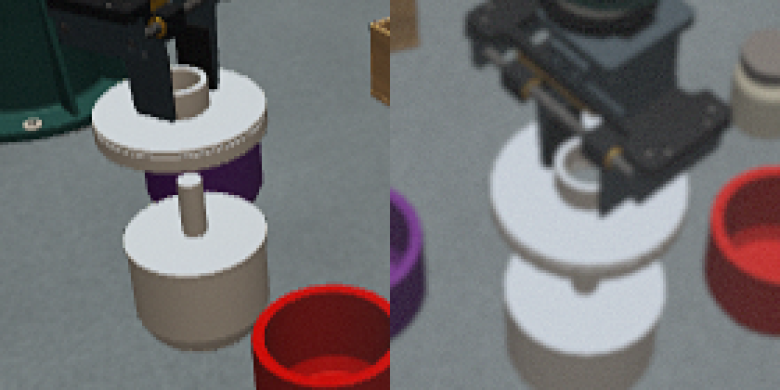

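View pics/p5a.png

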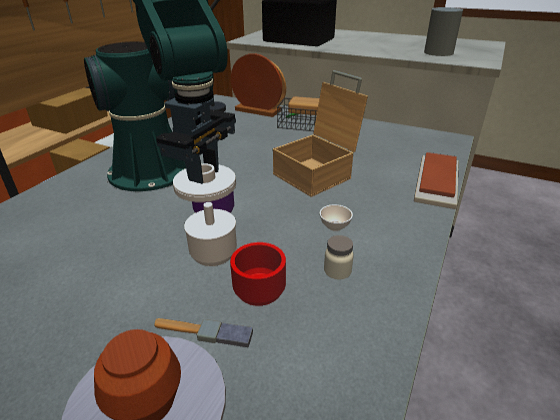

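```bash
python3 - <<'E'
import cv2,numpy as np
a=cv2.imread('pics/scene0.png').astype(int);b=cv2.imread('pics/p5a.png').astype(int)
for n,(l,t,r,d) in dict(bowl=(316,202,358,234),pot=(320,234,358,280),brush=(150,315,256,350),red=(228,240,290,305)).items():print(n,abs(a-b)[t:d,l:r].mean())
s=cv2.imread('pics/s4.png');c=cv2.resize(cv2.imread('pics/p5a.png')[30:230,200:400],None,fx=3,fy=3,interpolation=3)
print('lid',np.abs(s.astype(int)-c)[190:360,350:500].mean())
from box import *
P=pts([520.25,207.64,1.15,1.75])[1];im=cv2.imread('pics/p5a.png');im=cv2.resize(im,None,fx=4,fy=4,interpolation=3)
cv2.polylines(im,[np.int32(proj('scene',P[:4])*4+2)],True,(0,255,0),1);cv2.imwrite('pics/lidchk.png',im[240:840,1040:1640])
E
```

```text
bowl 2.359623015873016
pot 2.1155606407322654
brush 2.148158131176999
red 2.200827129859388
lid 1.7169803921568627
```

View pics/lidchk.png

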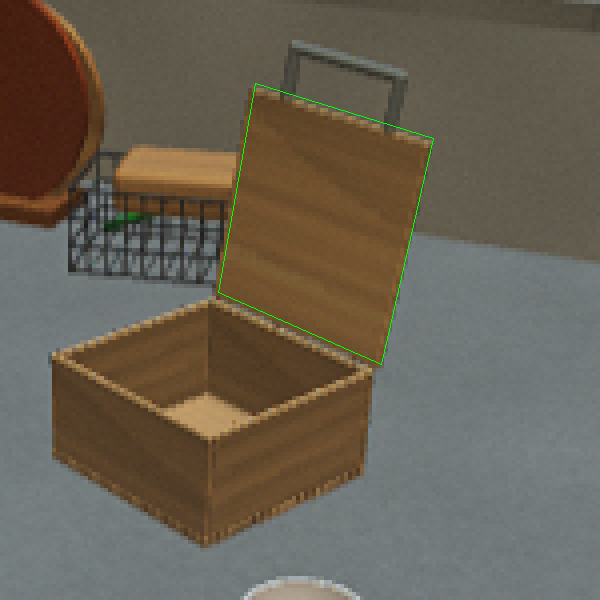

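The lid overlays its predicted pose at 1.75 rad, and the bystanders haven't moved. Handing in.

```bash
python3 -c "
from station import env
print(env.hand_in())"
```

```text
the job is handed in; nothing more can be done
None
```

I finished the task and handed it in at about 22 s, well under the 69 s limit. No verdict came back.

**What I did:**
- **Box lid:** I swung it open by the bar until it hit its stop.
- **Lid pair:** I lifted the nested pair out by the knob and pressed it onto the white jar with about 25 N before letting go.
- **Outer lid:** I gripped it by the collar and raised it straight up. I am still holding it.

**Last checks:**
- **Outer lid:** it is level, with its lower edge at about z 200 mm against about 150 mm for the top of the knob. The wrist carries about 2.5 N, close to the outer lid's weight alone.
- **Inner lid:** the pair came to rest within about 1 mm of the expected seated height. The pictures show the inner lid level on the jar after the outer lid came off.
- **Box lid:** a drawn outline of the lid at 1.75 rad matches the picture to about a pixel.
- **Bowl, glaze pot, brush and red jar:** their patches in the scene picture match the first one to within image noise. I did not compare the purple jar this way, because the gripper partly hides it.

**Disagreements and forces:**
- **Jar position:** the scene camera put the jar about 5 mm from where the wrist and side cameras agreed. I used the wrist and side value.
- **Lid stop:** the wrist force reached about 49 N when I pushed the lid onto its stop. It was under the 120 N wrist limit, and the fingers did the pushing, not the gripper's body.
- **Seating:** the force peaked at about 55 N when I first seated the pair, before easing off to about 25 N. That was also through the fingers and under the 120 N limit.

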